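# Put the glaze-sample jars away in the tambour bench store

## Task

The small lidded glaze-sample jars have come back to the pottery bench in the blue carrying box. Lift the box's cover plate off its pins and lay it aside on the bench, roll the tambour door of the wooden store all the way up, and stand every jar upright on the floor inside the store. Then roll the door fully shut and seat the cover plate back flat over the pins of the emptied box, without disturbing the other pots.

Things in the scene. Friction and masses are not known exactly. Their poses are not given: they have to be found in the camera images.
- store: Wooden roll-top bench store, fixed, 370 deep (x) x 344 wide (y) x 235 high. Origin: centre of its underside; +x to its rear, front faces -x towards the robot. Side cheeks 12 thick, inner faces at y +-160, are upright half-discs of radius 185 about the track axis. Front sill at x -167 to -179, 56 high. The rear half (x above +40) is roofed by a fixed curved shell.
- store_axis (a point): Point on the track axis of the door, store x 0, y 0, z 50 mm; the axis runs along the store's y. Axes as the store's.
- store_floor (a point): Centre of the loading area on the store's floor (store x -85, y 0; floor top 8 above the bench). With the door up, the inside is open from above from the sill to about store x = 0. Jars whose centres stand within 35 in x and 100 in y of this point clear the closing door.
- door (a joint): Tambour door of 15 slats (8 thick, 314 wide, on an arc of radius 170 about the track axis; the lowest slat is dark). Angle rolled in rad: 0 = fully shut (lowest slat down at the sill), 1.55 = fully open (up and back beneath the rear shell). Friction holds it wherever it is left; about 2 to 6 N at the handle moves it.
- door_handle (a point): Centre of the door's brass T-handle: round bar 20 in diameter, 40 long along the store's y, on a stem from the lowest slat, 25 free behind it. It turns with the door on a circle of radius 210: at door angle q it is at store x = -0.210 cos(0.1745+q), z = 0.050 + 0.210 sin(0.1745+q) m. The bar may be pinched by its flat ends from above.
- box: Blue plastic carrying box, fixed to the bench, open on top: inside 150 x 150, walls 6 thick, rim 68 above the bench, inside floor 8 above the bench. Origin: centre of its underside; x axis along the line of its two pins. At x +-96 a solid ear (30 x 50, same height as the rim) carries a steel pin 8 in diameter with a round top, standing 18 above the rim.
- cover: Loose aluminium cover plate, 235 (x) x 170 (y) x 6, 0.3 kg, with a hole 14 in diameter at x +-96 for the pins (it fits either way round). Origin: centre of its underside. At the start it lies seated on the box: its origin is then 68 above the box's origin, axes parallel.
- cover_grip (a point): Centre of the black handle bar on top of the cover: 70 along the cover's x, 14 wide (y), 16 high; its centre is 34 above the cover's underside, 20 free beneath the bar.
- jar0: Lidded sample jar, white with a red lid: body 60 in diameter and 26 high, on its lid a knob 18 in diameter and 26 high (top at 52), 0.12 kg. Origin: centre of its underside, z up. May be absent (None).
- jar1: Lidded sample jar, terracotta with a yellow lid: body 60 in diameter and 26 high, on its lid a knob 18 in diameter and 26 high (top at 52), 0.12 kg. Origin: centre of its underside, z up. May be absent (None).
- jar2: Lidded sample jar, white with a green lid: body 60 in diameter and 26 high, on its lid a knob 18 in diameter and 26 high (top at 52), 0.12 kg. Origin: centre of its underside, z up. May be absent (None).
- jar3: Lidded sample jar, blue with a white lid: body 60 in diameter and 26 high, on its lid a knob 18 in diameter and 26 high (top at 52), 0.12 kg. Origin: centre of its underside, z up. May be absent (None).
- jar0_knob (a point): Point on the axis of jar0's knob, 46 above the jar's underside: where to grip it.
- jar1_knob (a point): Point on the axis of jar1's knob, 46 above the jar's underside: where to grip it.
- jar2_knob (a point): Point on the axis of jar2's knob, 46 above the jar's underside: where to grip it.
- jar3_knob (a point): Point on the axis of jar3's knob, 46 above the jar's underside: where to grip it.
- brushpot: Bystander: terracotta pot of brushes, 76 in diameter, 150 high with brushes. Leave alone.
- bowl: Bystander: white bowl, 90 in diameter, 45 high. Leave alone.
- vase: Bystander: blue vase, 80 in diameter, 115 high. Leave alone.

How it is judged (in metres and radians):
On the way, in this order (a step that is already met when the one before it is completed fails the run):
1. the cover plate is off the box and lies on the bench, and the tambour door is rolled up (at least 1.3 rad) (horizontal distance between cover and box above 0.12 m and height (world z) of cover below 0.03 m and value of joint door above 1.3 rad), for 0.2 s.
2. with the door up, every jar stands upright on the store's floor, let go (value of joint door above 1 rad and x of jar0 in the frame of store between -0.15 and 0.15 m and y of jar0 in the frame of store between -0.14 and 0.14 m and z of jar0 in the frame of store between 0.003 and 0.014 m and angle between each of jar0, jar1, jar2, jar3's own z axis and vertical below 0.15 rad and linear speed of each of jar0, jar1, jar2, jar3 below 0.03 m/s and x of jar1 in the frame of store between -0.15 and 0.15 m and y of jar1 in the frame of store between -0.14 and 0.14 m and z of jar1 in the frame of store between 0.003 and 0.014 m and x of jar2 in the frame of store between -0.15 and 0.15 m and y of jar2 in the frame of store between -0.14 and 0.14 m and z of jar2 in the frame of store between 0.003 and 0.014 m and x of jar3 in the frame of store between -0.15 and 0.15 m and y of jar3 in the frame of store between -0.14 and 0.14 m and z of jar3 in the frame of store between 0.003 and 0.014 m and contact force between the fingers and jar0 below 0.05 N and contact force between the fingers and jar1 below 0.05 N and contact force between the fingers and jar2 below 0.05 N and contact force between the fingers and jar3 below 0.05 N), for 0.3 s.
At the end, for the whole second after the job is handed in: Jars upright (0.15 rad), at rest on the store floor, centres within 150 mm (x) and 140 mm (y) of its middle; door shut to 0.05 rad; cover level on the box rim (height 3 mm, centre 6 mm, angle 0.08 rad); other pots within 30 mm of where they were (value of joint door below 0.05 rad and x of jar0 in the frame of store between -0.15 and 0.15 m and y of jar0 in the frame of store between -0.14 and 0.14 m and z of jar0 in the frame of store between 0.003 and 0.014 m and angle between each of jar0, jar1, jar2, jar3's own z axis and vertical below 0.15 rad and linear speed of each of jar0, jar1, jar2, jar3 below 0.03 m/s and x of jar1 in the frame of store between -0.15 and 0.15 m and y of jar1 in the frame of store between -0.14 and 0.14 m and z of jar1 in the frame of store between 0.003 and 0.014 m and x of jar2 in the frame of store between -0.15 and 0.15 m and y of jar2 in the frame of store between -0.14 and 0.14 m and z of jar2 in the frame of store between 0.003 and 0.014 m and x of jar3 in the frame of store between -0.15 and 0.15 m and y of jar3 in the frame of store between -0.14 and 0.14 m and z of jar3 in the frame of store between 0.003 and 0.014 m and distance of each of brushpot, bowl, vase from where it was at the start of the episode below 0.03 m and horizontal distance between cover and box below 0.006 m and z of cover in the frame of box between 0.065 and 0.071 m and angle between the x axis of cover and the x axis of box, either way round below 0.08 rad and angle between cover's own z axis and vertical below 0.04 rad and linear speed of cover below 0.02 m/s and velocity of joint door below 0.05 rad/s); the robot touches nothing.
It fails at once if the brushpot is pushed more than 40 mm or tipped over (distance of brushpot from where it was at the start of the episode above 0.04 m or angle between brushpot's own z axis and vertical above 0.4 rad).
It fails at once if the bowl is pushed more than 40 mm or tipped over (distance of bowl from where it was at the start of the episode above 0.04 m or angle between bowl's own z axis and vertical above 0.4 rad).
It fails at once if the vase is pushed more than 40 mm or tipped over (distance of vase from where it was at the start of the episode above 0.04 m or angle between vase's own z axis and vertical above 0.4 rad).
Of jar0, jar1, jar2, jar3 only 2 to 4 are there at a start; the rules pass over those that are not, and their reading is None.
At some moment in a run one of jar0, jar1, jar2, jar3, cover may be knocked a few centimetres aside while the robot is not near it.
Once in a run the grip may slacken for a moment while it holds something.
It also fails if it takes over 210 s, if anything falls off the work surface, if the arm or the gripper's body presses on something with over 40 N, if the wrist force passes 120 N, or if a joint passes its speed limit or range.

## Robot

A 6-joint arm with a two-finger parallel gripper is mounted at the origin on the work surface. World frame = base frame: x ahead of the robot, y to its left, z up, the work surface at z = 0. Lengths are in m, angles in degrees, forces in N, time in s.
With the tool pointing down it reaches from about 0.4 to 0.825 m from the base axis. Payload 7 kg.
Tool frame: the origin (TCP) lies at the very end of the fingers, on their centre line; the grasp point (between the pads) lies 19 mm behind it; z points along the fingers, y is the line along which they close (so a half turn about z gives the same grasp; the last joint's range is limited). The gripper opens to 88 mm and grips with 3 to 60 N. Pads are 19 mm wide; open, the fingers measure 130 mm over their backs; the gripper's body (78 mm by 193 mm) begins 47 mm behind the grasp point.
Start: joints at [81.308, 20.546, 0.682, 0, -70.136, -16.507], TCP at [0.287, 0.611, 0.227] pointing down, gripper open.
Joint ranges: [-176.03, 176.03], [-82.01, 121.73], [-58.28, 71.71], [-173.87, 95.51], [-174.79, -0.11], [-173.66, 173.66]. Speed limits (degrees/s): [136.94, 136.94, 172.46, 180, 180, 180].

## Interface

Orientations are given as [roll, pitch, yaw] about the fixed x, y, z axes, in that order (R = Rz(yaw) Ry(pitch) Rx(roll)).
In Python, from plant import r gives the robot as it stands. The module is installed in compiled form; this text tells all that it offers.
- The arm moves only by the tool jog_arm, never from a script. Its arguments are lists of equal length, an entry for each row: "travel": the shift along the tool's x, y, z each as a share of 50 cm, from -1 to 1, a list of three; "dr": the turn, a rotation vector about the tool's x, y, z each as a share of 360 degrees, from -1 to 1, a list of three; "claw": the opening, from 0 (shut) to 1 (fully open). A call has exactly 10 rows; each row is the pose to reach, as a shift and turn from the pose commanded when the call began, along the tool's axes at that moment, turning the shorter way round; what a row does not reach only later rows make up. A row lasts 1/8 s, in which the tool goes at most 62.5 mm and 10.7 degrees, less where a joint would pass 70% of its speed; a pose out of reach is approached as far as the arm can. A call with a number of a shift or a turn outside -1 to 1 is refused whole. A call with a gripper value outside its range is refused whole. The fingers move at their own pace and stop on an object; "newtons" is the grip in N (left out, the last holds). Time passes only in rows, so rows that repeat a pose let the fingers close, or fill a call up. It gives the time, the measured TCP pose, the force, the opening and the grip force at its end, in the units of the state.
- r.get_state(): the state, without advancing time (a new reading comes with each control period).
- r.capture(name): name is "side" or "top" or "wrist"; returns a dict with "pixels" (384x512x3 uint8, red, green, blue), "range_z" (384x512 float32, m along the optical axis (not along the pixel's ray), 0 where there is no reading), "fx", "fy", "cx", "cy" (pixels), "position" and "attitude" of the camera in the world; the wrist camera has in their place "hand_eye" (4x4, takes a point from camera to tool coordinates, whose origin is the TCP and whose axes are the flange's). Camera axes: x right, y up, looking along -z (the intrinsics and any distortion apply to the point x, -y, -z); pixel columns grow to the right and rows downward; lengths in m; the calibration is good to about 2 mm. The wrist camera is an equidistant fisheye: a pixel r from the principal point sees the ray r / f radians off the axis. A picture is of the moment at which its call begins: read the wrist's pose just before it.
- r.close_job(): hands the job in; it is judged then, once.
Trained networks look in the newest picture that a camera, given by its name, has taken for a name from the list of things; names that differ only in an ending like _2 or _b are one class to them, and where a whole thing is asked for, a point or a joint stands for the part that bears it (a point fixed in the world has none). Each returns a list of dicts, best first, with "conf" (0 to 1); they miss things now and then, are a little off and sometimes report something else, mostly with a low value. They report only what shows in the picture. A call takes as long as a camera call.
- r.boxes_of(name, camera): "extent" ([left, top, right, bottom] in pixels, round what is visible of it).
- r.regions_of(name, camera): "pixels" (384x512 bool, what is visible of it) and "extent" ([left, top, right, bottom] in pixels, round what is visible of it).
- r.tip_of(name, camera): "at" ([column, row] in pixels: a listed point, or the origin of a listed thing).
The state is a dict: "time_s": time; "joints": joint angles; "qd": joint speeds; "joint_torque": joint torques, N m; "tcp_pos": TCP position; "eef_rot": TCP orientation; "contact_force": force on the tool from outside, world axes, zero at the start; "moment": the same for the moment, N m; "gripper_width": finger opening in m; "gripper_force": force on a finger pad.
Only numpy, scipy, OpenCV 4.12 (cv2) and the standard library are available. Lean on these libraries where they do the work, as an engineer would, in place of code of your own. Each camera call takes 0.05 s, during which the arm holds its last target. There are 200 camera calls.

## Working session

There is one attempt and no reset: what is moved stays moved. The work goes in short steps, Python scripts to look and compute and a tool call to move; the robot and the scene stay as the last step left them, time stands still between calls to the robot, and variables do not carry over. Pictures are saved under pics/ and viewed, at most 14 in all, crops included, and the job is handed in when it is done.

Besides the shell and the picture viewer there is one more tool, called after ">>>" by a JSON object that holds its "method" and its "body". jog_arm: Moves the arm, as the interface text tells. Its arguments: {"type":"object","properties":{"travel":{"type":"array"},"dr":{"type":"array"},"claw":{"type":"array"},"newtons":{"type":"number"}},"required":["travel","dr","claw"]}

```bash
mkdir -p pics
cat > h.py <<'E'
import numpy as np, cv2
from scipy.spatial.transform import Rotation as R
from plant import r
def cap(c,save=None):
    s=r.get_state(); d=r.capture(c); d['s']=s
    if save: cv2.imwrite('pics/'+save+'.png',d['pixels'][:,:,::-1])
    return d
def Rt(s): return R.from_euler('xyz',s['eef_rot'],degrees=True).as_matrix()
E
python3 - <<'E'
from h import *
print(r.get_state())
for c in ('side','top','wrist'):
    d=cap(c,c+'0'); print(c,{k:(v if k not in('pixels','range_z','s') else None) for k,v in d.items()})
    for n in ('store','door_handle','cover','cover_grip','box','brushpot','bowl','vase','jar0','jar1','jar2','jar3'):
        print(n,[(np.round(b['extent']),round(b['conf'],2)) for b in r.boxes_of(n,c)[:2]],[(np.round(b['at'],1),round(b['conf'],2)) for b in r.tip_of(n,c)[:2]])
a=cv2.imread('pics/side0.png')
E
```

```text
{'time_s': 0.0, 'joints': array([ 8.13100597e+01,  2.05910430e+01,  6.34850837e-01, -2.26750360e-02,
       -7.01368119e+01, -1.65066937e+01]), 'qd': array([-0.0749053 ,  0.07665037,  0.07565362, -0.03645704, -0.1052916 ,
       -0.061092  ]), 'joint_torque': array([ 1.22465586e-03, -5.82714951e+01,  2.93045801e+01,  6.99667364e+00,
        6.97305237e-03, -1.60160885e-04]), 'tcp_pos': array([0.28716769, 0.61032181, 0.22562727]), 'eef_rot': array([ 1.79904772e+02, -5.99029983e-03, -2.52043508e+01]), 'contact_force': array([-0.0231531 ,  0.083635  ,  1.04132954]), 'moment': array([-0.02611034,  0.03722708,  0.04185769]), 'gripper_force': 0.0, 'gripper_width': 0.08737260788074891}
side {'pixels': None, 'range_z': None, 'fx': 372.2950667320056, 'fy': 372.2950667320056, 'cx': 252.5237637410402, 'cy': 188.30495841435618, 'position': array([0.65431765, 0.4054375 , 0.98975886]), 'attitude': array([ 19.71563872,   0.50605509, 164.77332007]), 's': None}
store [(array([165., 130., 350., 325.]), 0.72)] [(array([256. , 230.8]), 0.93)]
door_handle [(array([212., 142., 340., 289.]), 0.87)] [(array
[... 1978 characters left out ...]
': array([[ 9.21207526e-04,  9.63570748e-01,  2.67451987e-01,
         7.10765638e-02],
       [ 9.99999314e-01, -1.08105754e-03,  4.50430498e-04,
         2.48201993e-04],
       [ 7.23152640e-04,  2.67451389e-01, -9.63571083e-01,
        -1.58342636e-01],
       [ 0.00000000e+00,  0.00000000e+00,  0.00000000e+00,
         1.00000000e+00]]), 's': None}
store [(array([388.,   1., 430.,  18.]), 0.64)] []
door_handle [] []
cover [] []
cover_grip [] []
box [] []
brushpot [] []
bowl [] []
vase [] []
jar0 [(array([384.,   0., 429.,  15.]), 0.44)] []
jar1 [(array([384.,   0., 429.,  15.]), 0.44)] []
jar2 [(array([384.,   0., 429.,  15.]), 0.44)] []
jar3 [(array([384.,   0., 429.,  15.]), 0.44)] []
```

```bash
cat >> h.py <<'E'
def cam(d):
    """camera-to-world R, t"""
    if 'hand_eye' in d:
        T=d['hand_eye']; A=Rt(d['s']); return A@T[:3,:3], A@T[:3,3]+d['s']['tcp_pos']
    return R.from_euler('xyz',d['attitude'],degrees=True).as_matrix(), np.array(d['position'])
def rays(d,uv):
    uv=np.atleast_2d(np.asarray(uv,float)); x=(uv[:,0]-d['cx'])/d['fx']; y=(uv[:,1]-d['cy'])/d['fy']
    if 'hand_eye' in d:
        th=np.hypot(x,y); k=np.tan(th)/np.maximum(th,1e-9); x,y=x*k,y*k
    return np.c_[x,-y,-np.ones(len(x))]
def atz(d,uv,z):
    A,t=cam(d); w=rays(d,uv)@A.T; return t+w*((z-t[2])/w[:,2])[:,None]
def cloud(d,mask=None):
    v,u=np.nonzero((d['range_z']>0)&(True if mask is None else mask))
    A,t=cam(d); return (rays(d,np.c_[u,v])*d['range_z'][v,u][:,None])@A.T+t, np.c_[u,v]
def proj(d,P):
    A,t=cam(d); c=(np.atleast_2d(P)-t)@A; x,y=c[:,0]/-c[:,2],-c[:,1]/-c[:,2]
    if 'hand_eye' in d:
        q=np.hypot(x,y); k=np.arctan(q)/np.maximum(q,1e-9); x,y=x*k,y*k
    return np.c_[x*d['fx']+d['cx'],y*d['fy']+d['cy']]
E
python3 - <<'E'
from h import *
ims=[]
for c in ('side','top'):
    d=cap(c)
    p,_=cloud(d); print(c,'z med',np.median(p[:,2]))
    for n in ('store','cover','bowl','vase','brushpot','door'):
        g=r.regions_of(n,c)
        if g:
            q,_=cloud(d,g[0]['pixels']); 
            if len(q): print(n,round(g[0]['conf'],2),len(q),np.round(np.percentile(q,[2,50,98],axis=0),3).tolist())
            if n=='cover':
                q=q[abs(q[:,2]-.074)<.008]; print('plate',len(q),cv2.minAreaRect(q[:,:2].astype(np.float32)))
    for n,z in (('cover_grip',.102),('bowl',0),('vase',0),('brushpot',0),('box',0),('store',0)):
        t=r.tip_of(n,c)
        if t: print(' tip',n,np.round(atz(d,t[0]['at'],z)[0],3))
    ims.append(d['pixels'])
a=np.vstack([np.kron(ims[0][:, :],np.ones((1,1,1),np.uint8)),ims[1]])
cv2.imwrite('pics/a.png',cv2.resize(ims[0][:,:,::-1],(800,600)));cv2.imwrite('pics/b.png',cv2.resize(ims[1][:,:,::-1],(800,600)))
E
```

```text
side z med 7.161847861736348e-05
store 0.66 22804 [[0.443, 0.019, 0.027], [0.62, 0.207, 0.212], [0.777, 0.362, 0.233]]
bowl 0.97 670 [[0.725, -0.177, 0.003], [0.763, -0.15, 0.022], [0.799, -0.096, 0.047]]
vase 0.6 565 [[0.666, -0.3, 0.015], [0.7, -0.272, 0.069], [0.735, -0.255, 0.108]]
brushpot 0.73 22687 [[0.443, 0.02, 0.057], [0.62, 0.207, 0.212], [0.777, 0.361, 0.233]]
door 0.97 11110 [[0.439, 0.033, 0.122], [0.557, 0.194, 0.217], [0.643, 0.332, 0.226]]
 tip cover_grip [ 0.474 -0.221  0.102]
 tip vase [ 0.697 -0.296  0.   ]
 tip brushpot [0.521 0.524 0.   ]
 tip box [ 0.475 -0.24   0.   ]
 tip store [ 0.594  0.181 -0.   ]
top z med -0.002432384430153922
store 0.27 7951 [[0.433, 0.03, 0.112], [0.538, 0.181, 0.209], [0.643, 0.331, 0.225]]
cover 0.94 3812 [[0.352, -0.323, 0.068], [0.466, -0.232, 0.073], [0.583, -0.145, 0.107]]
plate 3650 ((0.46805667877197266, -0.23533055186271667), (0.17178507149219513, 0.23536944389343262), 78.50514221191406)
bowl 0.74 483 [[0.719, -0.177, 0.002], [0.766, -0.143, 0.019], [0.798, -0.102, 0.046]]
vase 0.89 347 [[0.662, -0.317, 0.037], [0.686, -0.277, 0.073], [0.726, -0.256, 0.094]]
brushpot 0.58 605 [[0.485, 0.483, -0.001], [0.518, 0.523, 0.056], [0.552, 0.587, 0.149]]
 tip cover_grip [ 0.464 -0.231  0.102]
 tip bowl [ 0.761 -0.136  0.   ]
 tip vase [0.617 0.182 0.   ]
 tip brushpot [0.517 0.51  0.   ]
 tip store [0.615 0.188 0.   ]
```

View pics/a.png

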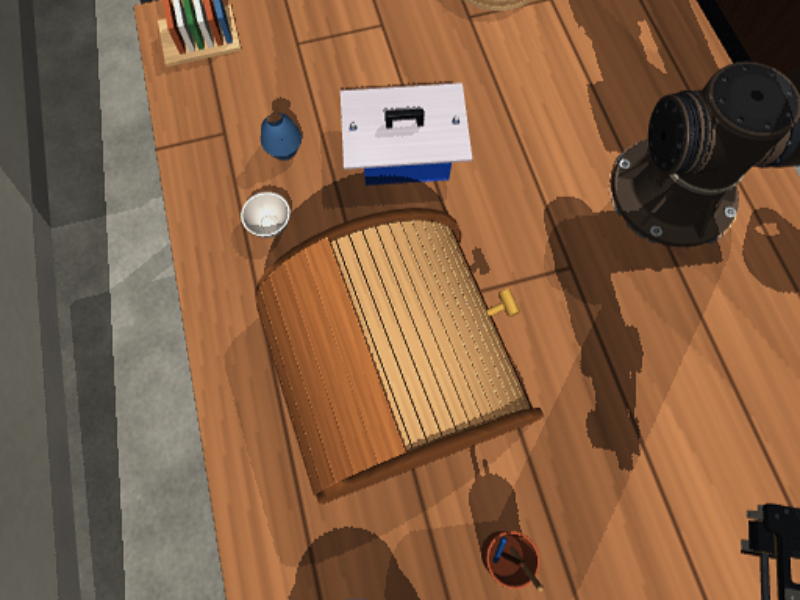

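View pics/b.png

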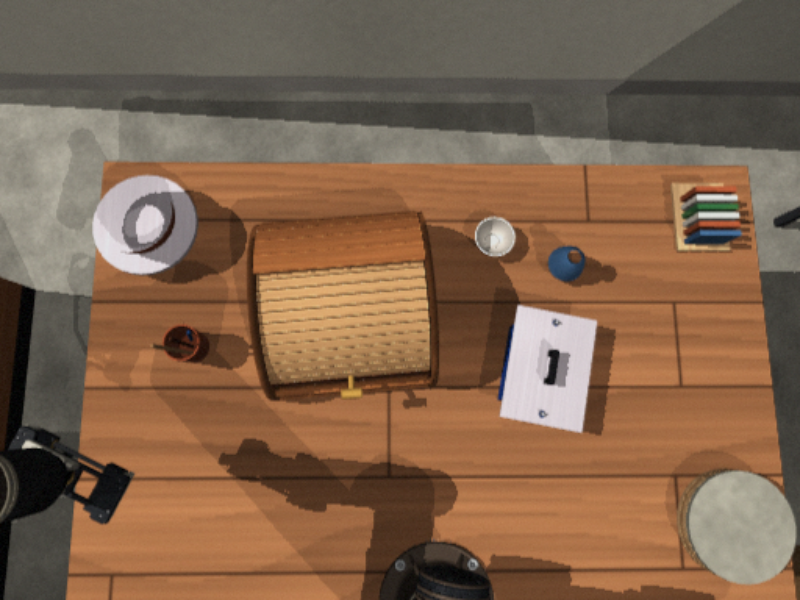

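```bash
cat >> h.py <<'E'
def w180(a): return (a+180)%360-180
def plan(wps,start=None):
    """wps: (x,y,z,yaw,claw,rows), tool down; linear in between; prints calls of 10 rows"""
    s=r.get_state(); A=Rt(s); p0=np.array(s['tcp_pos']); cur=p0.copy(); yaw=s['eef_rot'][2]
    rows=[]
    for x,y,z,yw,c,n in wps:
        t=np.array([x,y,z]); dy=w180(yw-yaw)
        for i in range(1,n+1): rows.append((cur+(t-cur)*i/n,yaw+dy*i/n,c))
        cur,yaw=t,yaw+dy
    while len(rows)%10: rows.append(rows[-1])
    for k in range(0,len(rows),10):
        b=rows[k:k+10]; T=[];D=[]
        for p,yw,c in b:
            T.append((A.T@(p-p0)/.5).round(3).tolist())
            B=R.from_euler('xyz',[180,0,yw],degrees=True).as_matrix()
            D.append((np.degrees(R.from_matrix(A.T@B).as_rotvec())/360).round(3).tolist())
        print('{"travel":',str(T).replace(' ',''),'"dr":',str(D).replace(' ',''),'"claw":',[q[2] for q in b])
        p0=b[-1][0]; A=R.from_euler('xyz',[180,0,b[-1][1]],degrees=True).as_matrix()
E
python3 - <<'E'
from h import *
from scipy.optimize import least_squares
d=cap('side'); P,uv=cloud(d)
T=cap('top'); Q,_=cloud(T)
for nm,p in (('side',P),('top',Q+[0,0,.0024])):
    p=p[(p[:,0]>.4)&(p[:,0]<.85)&(p[:,1]>0)&(p[:,1]<.4)&(p[:,2]>.1)]
    # cylinder fit
    def res(v,q,rad): 
        a=np.radians(v[2]); n=np.array([np.cos(a),np.sin(a)]); x=(q[:,:2]-[.61,.19])@n-v[0]; return np.hypot(x,q[:,2]-.05-v[1])-rad
    q=p[(p[:,1]>.07)&(p[:,1]<.3)&(p[:,0]<.6)&(p[:,0]>.45)]
    f=least_squares(lambda v:res(v,q,.174),[0,0,0],loss='soft_l1',f_scale=.002); print(nm,f.x,np.abs(f.fun).mean())
    a=np.radians(f.x[2]); y=(p[:,:2]-[.61,.19])@np.array([-np.sin(a),np.cos(a)])
    x=(p[:,:2]-[.61,.19])@np.array([np.cos(a),np.sin(a)])
    print(np.percentile(y,[.2,1,5,50,95,99,99.8]),np.percentile(x,[.5,99.5]))
g=r.tip_of('door_handle','side'); print(atz(d,g[0]['at'],.086))
# black bar of the cover + plate in both
for nm,D,off in(('side',d,0),('top',T,.0024)):
    p,uv=cloud(D); c=D['pixels'][uv[:,1],uv[:,0]]
    m=(p[:,2]+off>.055)&(p[:,2]+off<.085)&(p[:,0]>.3)&(p[:,0]<.63)&(p[:,1]<-.1)&(p[:,1]>-.36)&(c.min(1)>90)
    print(nm,cv2.minAreaRect(p[m][:,:2].astype(np.float32)),np.median(p[m][:,2]))
    b=(p[:,2]+off>.09)&(p[:,2]+off<.12)&(p[:,0]>.38)&(p[:,0]<.55)&(p[:,1]<-.15)&(p[:,1]>-.32)
    print(' bar',b.sum(),p[b].mean(0),cv2.minAreaRect(p[b][:,:2].astype(np.float32)))
print('free zone', [ (Q[(abs(Q[:,0]-.45)<.13)&(abs(Q[:,1]-y)<.1)][:,2]).max() for y in (-.45,-.48,-.51,-.54)], Q[Q[:,2]>-.02][:,1].min())
E
```

```text
side [-5.56051192e-03  7.93104223e-05  4.99966691e+00] 0.0009292645054242489
[-0.17467312 -0.17118586 -0.15785426  0.01367147  0.1595483   0.16863928
  0.1687689 ] [-0.18739902  0.17201441]
top [-7.18965260e-03  1.22481535e-03  4.91699640e+00] 0.001605149090927646
[-0.1744227  -0.17167752 -0.15883274 -0.00146913  0.15471639  0.16534721
  0.16792076] [-0.19288402  0.16266379]Traceback (most recent call last):
  File "<stdin>", line 15, in <module>
IndexError: list index out of range
```

```bash
cat >> h.py <<'E'
SO=np.array([.6046,.1875]); PSI=5.0
def st(x,y,z):
    a=np.radians(PSI); return np.array([SO[0]+x*np.cos(a)-y*np.sin(a),SO[1]+x*np.sin(a)+y*np.cos(a),z])
def hd(q): return st(-.21*np.cos(.1745+q),0,.05+.21*np.sin(.1745+q))
E
python3 - <<'E'
from h import *
d=cap('side'); T=cap('top'); Q,_=cloud(T)
g=r.tip_of('door_handle','side'); print([atz(d,t['at'],.086) for t in g],hd(0))
for nm,D,off in(('side',d,0),('top',T,.0024)):
    p,uv=cloud(D); c=D['pixels'][uv[:,1],uv[:,0]]
    m=(p[:,2]+off>.055)&(p[:,2]+off<.085)&(p[:,0]>.3)&(p[:,0]<.63)&(p[:,1]<-.1)&(p[:,1]>-.36)&(c.min(1)>90)
    print(nm,cv2.minAreaRect(p[m][:,:2].astype(np.float32)),np.median(p[m][:,2]))
    b=(p[:,2]+off>.09)&(p[:,2]+off<.12)&(p[:,0]>.38)&(p[:,0]<.55)&(p[:,1]<-.15)&(p[:,1]>-.32)
    print(' bar',b.sum(),p[b].mean(0),cv2.minAreaRect(p[b][:,:2].astype(np.float32)))
    p2=p[(p[:,2]>.02)&(p[:,2]<.15)&(p[:,1]<.02)]; h=hd(0)
    hb=(np.linalg.norm(p-h,axis=1)<.04); print(' handle',hb.sum(),p[hb].mean(0),p[hb].min(0),p[hb].max(0))
print('free zone', [ (Q[(abs(Q[:,0]-.45)<.13)&(abs(Q[:,1]-y)<.1)][:,2]).max() for y in (-.45,-.48,-.51,-.54)], Q[Q[:,2]>-.02][:,1].min())
# go above grip, tool yaw 168.5, via high path near base radius
plan([(.46,.25,.35,80,1,6),(.53,0.0,.33,120,1,4),(.466,-.232,.25,168.5,1,8),(.466,-.232,.25,168.5,1,2)])
E
```

```text
[array([[0.39444057, 0.15466516, 0.086     ]])] [0.39857615 0.16947525 0.08645931]
side ((0.4701366722583771, -0.23500089347362518), (0.17468427121639252, 0.235324889421463), 78.47698974609375) 0.0744429899750298
 bar 171 [ 0.47110955 -0.23104381  0.10623587] ((0.47137022018432617, -0.23253928124904633), (0.015568740665912628, 0.06600312888622284), 77.65379333496094)<stdin>:11: RuntimeWarning: Mean of empty slice.
  ret = um.true_divide(
Traceback (most recent call last):
ValueError: zero-size array to reduction operation minimum which has no identity
```

Run:
```python
from h import *
T=cap('top'); Q,_=cloud(T); Q[:,2]+=.0024
print('free zone', [ (Q[(abs(Q[:,0]-.45)<.13)&(abs(Q[:,1]-y)<.1)][:,2]).max() for y in (-.45,-.48,-.51,-.54)], Q[Q[:,2]>-.02][:,1].min())
plan([(.42,.35,.36,-75,1,6),(.48,0.05,.36,-125,1,6),(.47,-.234,.26,-191.5,1,7),(.47,-.234,.25,-191.5,1,1)])
```

```text
free zone [np.float64(0.010752090300099312), np.float64(0.010752090300099312), np.float64(0.010752090300099312), np.float64(0.010752090300099312)] -0.7529324344095257
{"travel": [[0.077,0.06,-0.044],[0.154,0.12,-0.089],[0.231,0.179,-0.133],[0.308,0.239,-0.178],[0.385,0.299,-0.222],[0.462,0.359,-0.267],[0.523,0.441,-0.267],[0.583,0.523,-0.267],[0.644,0.605,-0.267],[0.705,0.687,-0.267]] "dr": [[0.0,-0.0,0.023],[0.0,-0.0,0.046],[0.0,-0.0,0.069],[0.0,-0.0,0.092],[0.0,-0.0,0.115],[0.0,-0.0,0.138],[0.0,-0.0,0.161],[0.0,-0.0,0.185],[0.0,-0.0,0.208],[0.0,-0.0,0.231]] "claw": [1, 1, 1, 1, 1, 1, 1, 1, 1, 1]
{"travel": [[0.089,-0.05,-0.0],[0.177,-0.101,-0.0],[0.255,-0.124,0.029],[0.333,-0.147,0.057],[0.411,-0.169,0.086],[0.489,-0.192,0.114],[0.567,-0.215,0.143],[0.645,-0.238,0.171],[0.723,-0.261,0.2],[0.723,-0.261,0.22]] "dr": [[-0.0,-0.0,0.023],[-0.0,-0.0,0.046],[-0.0,-0.0,0.073],[-0.0,-0.0,0.099],[-0.0,-0.0,0.125],[-0.0,-0.0,0.152],[0.0,-0.0,0.178],[-0.0,-0.0,0.205],[0.0,-0.0,0.231],[0.0,-0.0,0.231]] "claw": [1, 1, 1, 1, 1, 1, 1, 1, 1, 1]
```

>>> {"method": "jog_arm", "body": {"travel": [[0.077,0.06,-0.044],[0.154,0.12,-0.089],[0.231,0.179,-0.133],[0.308,0.239,-0.178],[0.385,0.299,-0.222],[0.462,0.359,-0.267],[0.523,0.441,-0.267],[0.583,0.523,-0.267],[0.644,0.605,-0.267],[0.705,0.687,-0.267]], "dr": [[0,0,0.023],[0,0,0.046],[0,0,0.069],[0,0,0.092],[0,0,0.115],[0,0,0.138],[0,0,0.161],[0,0,0.185],[0,0,0.208],[0,0,0.231]], "claw": [1,1,1,1,1,1,1,1,1,1]}}

```text
time_s: 6.65
tcp_pos: [0.4601, 0.1482, 0.3604]
eef_rot: [-180.0, 0.0, -108.6]
contact_force: [0.6, 0.1, -0.0]
gripper_width: 0.0879
gripper_force: 0.0
```

>>> {"method": "jog_arm", "body": {"travel": [[0.089,-0.05,0],[0.177,-0.101,0],[0.255,-0.124,0.029],[0.333,-0.147,0.057],[0.411,-0.169,0.086],[0.489,-0.192,0.114],[0.567,-0.215,0.143],[0.645,-0.238,0.171],[0.723,-0.261,0.2],[0.723,-0.261,0.22]], "dr": [[0,0,0.023],[0,0,0.046],[0,0,0.073],[0,0,0.099],[0,0,0.125],[0,0,0.152],[0,0,0.178],[0,0,0.205],[0,0,0.231],[0,0,0.231]], "claw": [1,1,1,1,1,1,1,1,1,1]}}

```text
time_s: 7.9
tcp_pos: [0.4695, -0.2364, 0.2491]
eef_rot: [-180.0, -0.1, 168.2]
contact_force: [-0.3, 0.9, -0.2]
gripper_width: 0.0879
gripper_force: 0.0
```

Run:
```python
from h import *
d=cap('wrist','w1'); s=d['s']; print(s['tcp_pos'],s['eef_rot'],s['joints'])
t=r.tip_of('cover_grip','wrist'); print([(x['at'],x['conf'],atz(d,x['at'],.102)) for x in t])
p,uv=cloud(d); print(len(p))
m=(abs(p[:,2]-.074)<.006)&(np.linalg.norm(p[:,:2]-[.47,-.234],axis=1)<.16); print(m.sum(),cv2.minAreaRect(p[m][:,:2].astype(np.float32)))
b=(p[:,2]>.098)&(p[:,2]<.116)&(np.linalg.norm(p[:,:2]-[.47,-.234],axis=1)<.08); print(b.sum(),p[b].mean(0),cv2.minAreaRect(p[b][:,:2].astype(np.float32)))
```

```text
[ 0.46947458 -0.23636549  0.24908466] [-1.79983369e+02 -6.58367772e-02  1.68204909e+02] [-5.31514070e+00  5.59471323e+00 -1.59756092e+01  9.77467059e-03
 -6.84969709e+01 -9.64835295e+01]
[([258.5, 180.1], 0.97, array([[ 0.46868696, -0.23283884,  0.102     ]]))]
190655
24574 ((0.45852866768836975, -0.23216436803340912), (0.1717691421508789, 0.21379682421684265), 78.9070053100586)
857 [ 0.46781573 -0.23431184  0.10972209] ((0.4691658020019531, -0.23449717462062836), (0.012773941271007061, 0.06961065530776978), 78.12003326416016)
```

View pics/w1.png

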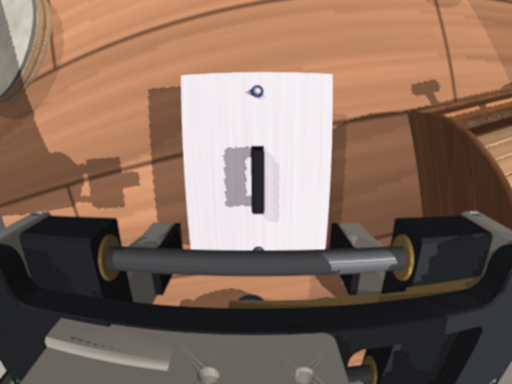

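Run:
```python
from h import *
plan([(.469,-.2345,.15,168.4,1,3),(.469,-.2345,.085,168.4,1,5),(.469,-.2345,.085,168.4,0,2)]+[(.469,-.2345,.085,168.4,0,3),(.469,-.2345,.2,168.4,0,7)])
```

```text
{"travel": [[0.0,-0.0,0.066],[0.0,-0.0,0.132],[0.0,-0.0,0.198],[0.0,-0.0,0.224],[0.0,-0.0,0.25],[0.0,-0.0,0.276],[-0.0,-0.0,0.302],[-0.0,-0.0,0.328],[-0.0,-0.0,0.328],[-0.0,-0.0,0.328]] "dr": [[0.0,-0.0,0.0],[0.0,-0.0,0.0],[0.0,-0.0,0.0],[0.0,-0.0,0.0],[0.0,-0.0,0.0],[0.0,-0.0,0.0],[0.0,-0.0,0.0],[0.0,-0.0,0.0],[0.0,-0.0,0.0],[0.0,-0.0,0.0]] "claw": [1, 1, 1, 1, 1, 1, 1, 1, 0, 0]
{"travel": [[0.0,0.0,0.0],[0.0,0.0,0.0],[0.0,0.0,0.0],[0.0,0.0,-0.033],[0.0,0.0,-0.066],[0.0,0.0,-0.099],[0.0,0.0,-0.131],[0.0,0.0,-0.164],[0.0,0.0,-0.197],[0.0,0.0,-0.23]] "dr": [[0.0,0.0,0.0],[0.0,0.0,0.0],[0.0,0.0,0.0],[0.0,0.0,0.0],[0.0,0.0,0.0],[0.0,0.0,0.0],[0.0,0.0,0.0],[0.0,0.0,0.0],[0.0,0.0,0.0],[0.0,0.0,0.0]] "claw": [0, 0, 0, 0, 0, 0, 0, 0, 0, 0]
```

>>> {"method": "jog_arm", "body": {"travel": [[0,0,0.066],[0,0,0.132],[0,0,0.198],[0,0,0.224],[0,0,0.25],[0,0,0.276],[0,0,0.302],[0,0,0.328],[0,0,0.328],[0,0,0.328]], "dr": [[0,0,0],[0,0,0],[0,0,0],[0,0,0],[0,0,0],[0,0,0],[0,0,0],[0,0,0],[0,0,0],[0,0,0]], "claw": [1,1,1,1,1,1,1,1,0,0], "newtons": 40}}

```text
time_s: 9.25
tcp_pos: [0.4703, -0.2345, 0.0862]
eef_rot: [-180.0, 0.0, 168.5]
contact_force: [0.5, -0.3, -0.1]
gripper_width: 0.0725
gripper_force: 0.0
```

>>> {"method": "jog_arm", "body": {"travel": [[0,0,0],[0,0,0],[0,0,0],[0,0,0],[0,0,0],[0,0,0],[0,0,0],[0,0,0],[0,0,0],[0,0,0]], "dr": [[0,0,0],[0,0,0],[0,0,0],[0,0,0],[0,0,0],[0,0,0],[0,0,0],[0,0,0],[0,0,0],[0,0,0]], "claw": [0,0,0,0,0,0,0,0,0,0]}}

```text
time_s: 10.5
tcp_pos: [0.4701, -0.2344, 0.0861]
eef_rot: [180.0, 0.0, 168.5]
contact_force: [0.4, 0.1, -0.1]
gripper_width: 0.0135
gripper_force: 40.0
```

Run:
```python
from h import *
s=r.get_state(); print(s)
plan([(.469,-.2345,.2,168.4,0,6),(.46,-.50,.15,168.4,0,8),(.46,-.50,.05,168.4,0,3),(.46,-.50,.019,168.4,0,3)])
```

```text
{'time_s': 10.5, 'joints': array([-5.08139430e+00,  1.45182304e+01, -2.86353144e+01, -2.78491752e-05,
       -4.68464261e+01, -9.64366464e+01]), 'qd': array([-0.0186878 , -0.03118407,  0.00304905,  0.02748214, -0.03544806,
        0.08102302]), 'joint_torque': array([-5.18486684e-02, -4.31816089e+01,  2.26555771e+01,  5.33836439e+00,
       -3.36464751e-02, -5.82707848e-02]), 'tcp_pos': array([ 0.47011132, -0.23435908,  0.08606667]), 'eef_rot': array([1.79999977e+02, 2.66514279e-05, 1.68481940e+02]), 'contact_force': array([ 0.38624017,  0.14913389, -0.1107446 ]), 'moment': array([ 0.04932481, -0.09438064, -0.01142532]), 'gripper_force': 39.99897301197052, 'gripper_width': 0.013532530843738006}
{"travel": [[0.0,-0.0,-0.038],[0.001,-0.0,-0.076],[0.001,-0.0,-0.114],[0.001,-0.0,-0.152],[0.002,-0.001,-0.19],[0.002,-0.001,-0.228],[-0.009,-0.066,-0.215],[-0.02,-0.132,-0.203],[-0.031,-0.197,-0.19],[-0.042,-0.263,-0.178]] "dr": [[0.0,0.0,0.0],[0.0,0.0,0.0],[0.0,0.0,0.0],[0.0,0.0,0.0],[0.0,0.0,0.0],[0.0,0.0,0.0],[0.0,0.0,0.0],[0.0,0.0,0.0],[0.0,0.0,0.0],[0.0,0.0,0.0]] "claw": [0, 0, 0, 0, 0, 0, 0, 0, 0, 0]
{"travel": [[-0.011,-0.065,0.012],[-0.022,-0.131,0.025],[-0.033,-0.196,0.037],[-0.045,-0.262,0.05],[-0.045,-0.262,0.117],[-0.045,-0.262,0.183],[-0.045,-0.262,0.25],[-0.045,-0.262,0.271],[-0.045,-0.262,0.291],[-0.045,-0.262,0.312]] "dr": [[0.0,0.0,0.0],[0.0,0.0,0.0],[0.0,0.0,0.0],[0.0,0.0,0.0],[0.0,0.0,0.0],[0.0,0.0,0.0],[0.0,0.0,0.0],[0.0,0.0,0.0],[0.0,0.0,0.0],[0.0,0.0,0.0]] "claw": [0, 0, 0, 0, 0, 0, 0, 0, 0, 0]
```

>>> {"method": "jog_arm", "body": {"travel": [[0,0,-0.038],[0,0,-0.076],[0,0,-0.114],[0,0,-0.152],[0,0,-0.19],[0,0,-0.228],[-0.01,-0.066,-0.215],[-0.02,-0.132,-0.203],[-0.031,-0.197,-0.19],[-0.042,-0.263,-0.178]], "dr": [[0,0,0],[0,0,0],[0,0,0],[0,0,0],[0,0,0],[0,0,0],[0,0,0],[0,0,0],[0,0,0],[0,0,0]], "claw": [0,0,0,0,0,0,0,0,0,0]}}

```text
time_s: 11.75
tcp_pos: [0.464, -0.3681, 0.1743]
eef_rot: [180.0, -0.1, 168.5]
contact_force: [0.8, 0.6, -2.1]
gripper_width: 0.0136
gripper_force: 40.0
```

>>> {"method": "jog_arm", "body": {"travel": [[-0.011,-0.065,0.012],[-0.022,-0.131,0.025],[-0.033,-0.196,0.037],[-0.045,-0.262,0.05],[-0.045,-0.262,0.117],[-0.045,-0.262,0.183],[-0.045,-0.262,0.25],[-0.045,-0.262,0.271],[-0.045,-0.262,0.291],[-0.045,-0.262,0.312]], "dr": [[0,0,0],[0,0,0],[0,0,0],[0,0,0],[0,0,0],[0,0,0],[0,0,0],[0,0,0],[0,0,0],[0,0,0]], "claw": [0,0,0,0,0,0,0,0,0,0]}}

```text
time_s: 13.0
tcp_pos: [0.461, -0.5008, 0.0197]
eef_rot: [-180.0, 0.1, 168.5]
contact_force: [-0.8, -1.2, -1.8]
gripper_width: 0.0139
gripper_force: 40.0
```

Run:
```python
from h import *
s=r.get_state(); print(s['tcp_pos'],s['eef_rot'],s['contact_force'],s['gripper_width'])
plan([(.46,-.50,.019,168.5,0.6,4),(.46,-.50,.16,168.5,.6,6)])
```

```text
[ 0.46103991 -0.50076374  0.01971671] [-1.79952486e+02  1.00251704e-01  1.68492014e+02] [-0.78753021 -1.21780715 -1.80647012] 0.013852669529774661
{"travel": [[0.001,0.0,0.0],[0.001,0.001,0.001],[0.002,0.001,0.001],[0.002,0.001,0.001],[0.002,0.001,-0.046],[0.002,0.001,-0.093],[0.002,0.001,-0.14],[0.002,0.001,-0.187],[0.002,0.001,-0.234],[0.002,0.001,-0.281]] "dr": [[-0.0,0.0,-0.0],[-0.0,0.0,-0.0],[-0.0,0.0,-0.0],[-0.0,0.0,-0.0],[-0.0,0.0,-0.0],[-0.0,0.0,-0.0],[-0.0,0.0,-0.0],[-0.0,0.0,-0.0],[-0.0,0.0,-0.0],[-0.0,0.0,-0.0]] "claw": [0.6, 0.6, 0.6, 0.6, 0.6, 0.6, 0.6, 0.6, 0.6, 0.6]
```

Release, lift, then head for a view above the box.

>>> {"method": "jog_arm", "body": {"travel": [[0,0,0.002],[0,0,0.002],[0,0,0.002],[0,0,0.002],[0,0,0.002],[0,0,-0.04],[0,0,-0.12],[0,0,-0.22],[0,0,-0.34],[0,0,-0.44]], "dr": [[0,0,0],[0,0,0],[0,0,0],[0,0,0],[0,0,0],[0,0,0],[0,0,0],[0,0,0],[0,0,0],[0,0,0]], "claw": [0.6,0.6,0.6,0.6,0.6,0.6,0.6,0.6,0.6,0.6]}}

```text
time_s: 14.25
tcp_pos: [0.4604, -0.5004, 0.2419]
eef_rot: [-180.0, 0.1, 168.5]
contact_force: [0.2, -0.1, -0.8]
gripper_width: 0.0528
gripper_force: 0.0
```

Run:
```python
from h import *
d=cap('side'); T=cap('top','t2')
for n in ('jar0','jar1','jar2','jar3'):
    for c,D in (('side',d),('top',T)):
        print(n,c,[(round(t['conf'],2),atz(D,t['at'],.054)[0].round(3)) for t in r.tip_of(n+'_knob',c)[:3]])
p,uv=cloud(T); m=(p[:,2]<.03)&(p[:,2]>-.002)&(abs(p[:,0]-.46)<.15)&(abs(p[:,1]+.5)<.12)&(T['pixels'][uv[:,1],uv[:,0]].min(1)>110); print('cover',cv2.minAreaRect(p[m][:,:2].astype(np.float32)),np.median(p[m][:,2]))
cv2.imwrite('pics/c.png',np.hstack([cv2.resize(d['pixels'][40:130,210:330,::-1],(400,300),interpolation=2),cv2.resize(T['pixels'][180:300,310:470,::-1],(400,300),interpolation=2)]))
h=hd(0); print('hd',h)
a=185.; print(r.get_state()['tcp_pos'])
plan([(.43,-.25,.28,-185,.9,8),(.37,.0,.3,-175,1,7),(h[0]-.0,h[1],.26,-175,1,5)])
```

```text
jar0 side []
jar0 top []
jar1 side [(0.73, array([ 0.506, -0.276,  0.054])), (0.71, array([ 0.509, -0.245,  0.054]))]
jar1 top [(0.74, array([ 0.509, -0.277,  0.054])), (0.35, array([ 0.449, -0.476,  0.054]))]
jar2 side [(0.72, array([ 0.442, -0.194,  0.054])), (0.33, array([0.531, 0.517, 0.054])), (0.26, array([ 0.476, -0.202,  0.054]))]
jar2 top [(0.65, array([ 0.443, -0.195,  0.054])), (0.58, array([0.604, 0.174, 0.054]))]
jar3 side [(0.57, array([ 0.429, -0.256,  0.054])), (0.2, array([ 0.478, -0.45 ,  0.054]))]
jar3 top [(0.71, array([ 0.426, -0.26 ,  0.054])), (0.57, array([ 0.425, -0.181,  0.054]))]
cover ((0.4676162600517273, -0.46803396940231323), (0.1068456768989563, 0.23980487883090973), 78.45423126220703) 0.005248438619926632
hd [0.39857615 0.16947525 0.08645931]
[ 0.45994524 -0.50002703  0.23768952]
{"travel": [[0.02,0.06,-0.01],[0.04,0.12,-0.021],[0.06,0.179,-0.031],[0.079,0.239,-0.042],[0.099,0.299,-0.052],[0.119,0.359,-0.063],[0.139,0.418,-0.073],[0.159,0.478,-0.084],[0.19,0.545,-0.09],[0.221,0.611,-0.095]] "dr": [[0.0,-0.0,-0.002],[0.0,-0.0,-0.005],[0.0,-0.0,-0.007],[0.0,-0.0,-0.009],[0.0,-0.0,-0.011],[0.0,-0.0,-0.014],[0.0,-0.0,-0.016],[0.0,-0.0,-0.018],[0.0,-0.0,-0.022],[0.0,-0.0,-0.026]] "claw": [0.9, 0.9, 0.9, 0.9, 0.9, 0.9, 0.9, 0.9, 1, 1]
{"travel": [[0.02,0.071,-0.006],[0.04,0.141,-0.011],[0.059,0.212,-0.017],[0.079,0.283,-0.023],[0.099,0.354,-0.029],[0.09,0.422,-0.013],[0.081,0.49,0.003],[0.072,0.558,0.019],[0.063,0.626,0.035],[0.055,0.695,0.051]] "dr": [[-0.0,0.0,-0.004],[-0.0,0.0,-0.008],[0.0,0.0,-0.012],[-0.0,0.0,-0.016],[-0.0,0.0,-0.02],[-0.0,0.0,-0.02],[-0.0,0.0,-0.02],[-0.0,0.0,-0.02],[-0.0,0.0,-0.02],[-0.0,0.0,-0.02]] "claw": [1, 1, 1, 1, 1, 1, 1, 1, 1, 1]
```

View pics/c.png

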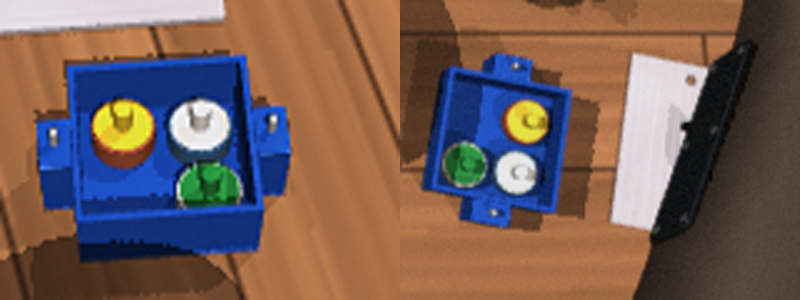

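>>> {"method": "jog_arm", "body": {"travel": [[0.018,0.06,-0.01],[0.036,0.12,-0.021],[0.054,0.18,-0.031],[0.072,0.239,-0.042],[0.089,0.299,-0.052],[0.1,0.359,-0.063],[0.11,0.418,-0.073],[0.12,0.478,-0.084],[0.125,0.545,-0.09],[0.13,0.611,-0.095]], "dr": [[0,0,-0.002],[0,0,-0.005],[0,0,-0.007],[0,0,-0.009],[0,0,-0.011],[0,0,-0.014],[0,0,-0.016],[0,0,-0.018],[0,0,-0.022],[0,0,-0.026]], "claw": [0.9,0.9,0.9,0.9,0.9,0.9,0.9,0.9,1,1]}}

```text
time_s: 16.0
tcp_pos: [0.4575, -0.1869, 0.2863]
eef_rot: [-180.0, -0.0, 177.9]
contact_force: [1.3, -0.5, 0.3]
gripper_width: 0.087
gripper_force: 0.0
```

Run:
```python
from h import *
print(r.get_state()['tcp_pos'],r.get_state()['joints'])
h=hd(0)
plan([(.42,.0,.28,-175,1,5),(h[0],h[1],.22,-175,1,5)])
```

```text
[ 0.45751195 -0.18690767  0.28631632] [ 6.15519832e-01  1.18591047e+00 -1.58627303e+01  1.86577170e-03
 -7.29821061e+01 -9.27313580e+01]
{"travel": [[0.018,0.074,0.003],[0.036,0.148,0.005],[0.053,0.222,0.008],[0.071,0.297,0.01],[0.089,0.371,0.013],[0.1,0.438,0.037],[0.111,0.506,0.061],[0.122,0.573,0.085],[0.133,0.641,0.109],[0.144,0.708,0.133]] "dr": [[-0.0,-0.0,-0.004],[-0.0,-0.0,-0.008],[-0.0,-0.0,-0.012],[-0.0,-0.0,-0.016],[-0.0,-0.0,-0.02],[-0.0,-0.0,-0.02],[-0.0,-0.0,-0.02],[-0.0,-0.0,-0.02],[-0.0,-0.0,-0.02],[-0.0,-0.0,-0.02]] "claw": [1, 1, 1, 1, 1, 1, 1, 1, 1, 1]
```

>>> {"method": "jog_arm", "body": {"travel": [[0.018,0.074,0.003],[0.036,0.148,0.005],[0.053,0.222,0.008],[0.071,0.297,0.01],[0.089,0.371,0.013],[0.1,0.438,0.037],[0.111,0.506,0.061],[0.122,0.573,0.085],[0.133,0.641,0.109],[0.144,0.708,0.133]], "dr": [[0,0,-0.004],[0,0,-0.008],[0,0,-0.012],[0,0,-0.016],[0,0,-0.02],[0,0,-0.02],[0,0,-0.02],[0,0,-0.02],[0,0,-0.02],[0,0,-0.02]], "claw": [1,1,1,1,1,1,1,1,1,1]}}

```text
time_s: 17.25
tcp_pos: [0.3986, 0.1695, 0.2194]
eef_rot: [-180.0, -0.0, -174.9]
contact_force: [0.6, -0.5, 0.1]
gripper_width: 0.0877
gripper_force: 0.0
```

Run:
```python
from h import *
d=cap('wrist','w3'); s=d['s']; print(s['tcp_pos'],s['eef_rot'],s['joints'])
for z in (.086,): print([(x['at'],round(x['conf'],2),atz(d,x['at'],z)) for x in r.tip_of('door_handle','wrist')],hd(0),proj(d,hd(0)))
```

```text
[0.39862853 0.16953924 0.21942888] [-1.79978357e+02 -1.25095291e-02 -1.74943514e+02] [ 4.93275727e+01 -2.72602271e+00 -2.85945247e+01  7.51664263e-03
 -6.41555634e+01 -1.34274363e+02]
[([254.5, 221.7], 0.67, array([[0.43888147, 0.17244922, 0.086     ]]))] [0.39857615 0.16947525 0.08645931] [[255.07819055 184.41442049]]
```

View pics/w3.png

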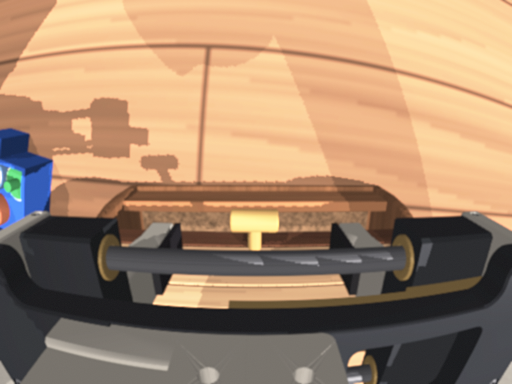

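Run:
```python
from h import *
d=cap('wrist'); e=cap('side')
print([(x['at'],x['conf']) for x in r.tip_of('door_handle','side')])
for q in np.arange(0,.61,.05): print(round(q,2),proj(d,hd(q)).round(1),proj(e,hd(q)).round(1),hd(q).round(3))
p,uv=cloud(d); c=d['pixels'][uv[:,1],uv[:,0]].astype(int)
m=(uv[:,0]>236)&(uv[:,0]<272)&(uv[:,1]>213)&(uv[:,1]<230); print(p[m].mean(0),np.percentile(p[m],[5,95],axis=0))
```

```text
[([326.0, 193.7], 0.92)]
0.0 [[254.5 185.2]] [[328.2 198.8]] [0.399 0.169 0.086]
0.05 [[254.4 189.8]] [[328.2 197.8]] [0.401 0.17  0.097]
0.1 [[254.4 195.2]] [[328.  196.8]] [0.403 0.17  0.107]
0.15 [[254.3 201.4]] [[327.6 196. ]] [0.406 0.17  0.117]
0.2 [[254.3 208.6]] [[327.  195.2]] [0.41  0.17  0.127]
0.25 [[254.2 216.6]] [[326.1 194.4]] [0.414 0.171 0.136]
0.3 [[254.1 225.6]] [[325.1 193.8]] [0.419 0.171 0.146]
0.35 [[254.1 235.6]] [[323.8 193.2]] [0.424 0.172 0.155]
0.4 [[254.  246.4]] [[322.3 192.8]] [0.429 0.172 0.164]
0.45 [[253.9 258.1]] [[320.6 192.4]] [0.435 0.173 0.173]
0.5 [[253.9 270.6]] [[318.7 192.1]] [0.441 0.173 0.181]
0.55 [[253.8 283.7]] [[316.5 191.9]] [0.448 0.174 0.189]
0.6 [[253.7 297.4]] [[314.1 191.8]] [0.455 0.174 0.197]
[0.41327106 0.17062029 0.15003642] [[0.40801186 0.15788311 0.14680672]
 [0.41947794 0.18334749 0.15197019]]
```

Run:
```python
from h import *
o=np.array([0,0,-.013]); h=hd(.275)+o; Y=-175
plan([(h[0],h[1],.17,Y,.85,2),(*h,Y,.85,4),(*h,Y,0,14)]+[(*(hd(q)+o),Y,0,1) for q in np.linspace(.275,1.56,19)[1:]]+[(*(hd(1.56)+o),Y,0,2)])
```

```text
{"travel": [[-0.017,0.001,0.05],[-0.035,0.002,0.1],[-0.035,0.002,0.121],[-0.035,0.002,0.142],[-0.035,0.002,0.162],[-0.035,0.002,0.183],[-0.035,0.002,0.183],[-0.035,0.002,0.183],[-0.035,0.002,0.183],[-0.035,0.002,0.183]] "dr": [[-0.0,-0.0,0.0],[-0.0,-0.0,0.0],[-0.0,-0.0,0.0],[-0.0,-0.0,0.0],[-0.0,-0.0,0.0],[-0.0,-0.0,0.0],[-0.0,-0.0,0.0],[-0.0,-0.0,0.0],[-0.0,-0.0,0.0],[-0.0,-0.0,0.0]] "claw": [0.85, 0.85, 0.85, 0.85, 0.85, 0.85, 0, 0, 0, 0]
{"travel": [[0.0,0.0,0.0],[0.0,0.0,0.0],[0.0,0.0,0.0],[0.0,0.0,0.0],[0.0,0.0,0.0],[0.0,0.0,0.0],[0.0,0.0,0.0],[0.0,0.0,0.0],[0.0,0.0,0.0],[0.0,0.0,0.0]] "dr": [[0.0,0.0,0.0],[0.0,0.0,0.0],[0.0,0.0,0.0],[0.0,0.0,0.0],[0.0,0.0,0.0],[0.0,0.0,0.0],[0.0,0.0,0.0],[0.0,0.0,0.0],[0.0,0.0,0.0],[0.0,0.0,0.0]] "claw": [0, 0, 0, 0, 0, 0, 0, 0, 0, 0]
{"travel": [[-0.014,-0.0,-0.027],[-0.03,-0.0,-0.052],[-0.047,-0.0,-0.076],[-0.067,-0.0,-0.099],[-0.088,-0.0,-0.121],[-0.11,-0.0,-0.141],[-0.134,0.0,-0.159],[-0.159,-0.0,-0.176],[-0.185,-0.0,-0.19],[-0.212,-0.0,-0.203]] "dr": [[0.0,0.0,0.0],[0.0,0.0,0.0],[0.0,0.0,0.0],[0.0,0.0,0.0],[0.0,0.0,0.0],[0.0,0.0,0.0],[0.0,0.0,0.0],[0.0,0.0,0.0],[0.0,0.0,0.0],[0.0,0.0,0.0]] "claw": [0, 0, 0, 0, 0, 0, 0, 0, 0, 0]
{"travel": [[-0.028,-0.0,-0.011],[-0.057,0.0,-0.02],[-0.086,0.0,-0.027],[-0.115,0.0,-0.031],[-0.145,0.0,-0.034],[-0.175,-0.0,-0.034],[-0.205,0.0,-0.033],[-0.235,0.0,-0.029],[-0.235,0.0,-0.029],[-0.235,0.0,-0.029]] "dr": [[0.0,0.0,0.0],[0.0,0.0,0.0],[0.0,0.0,0.0],[0.0,0.0,0.0],[0.0,0.0,0.0],[0.0,0.0,0.0],[0.0,0.0,0.0],[0.0,0.0,0.0],[0.0,0.0,0.0],[0.0,0.0,0.0]] "claw": [0, 0, 0, 0, 0, 0, 0, 0, 0, 0]
```

>>> {"method": "jog_arm", "body": {"travel": [[-0.017,0.001,0.05],[-0.035,0.002,0.1],[-0.035,0.002,0.121],[-0.035,0.002,0.142],[-0.035,0.002,0.162],[-0.035,0.002,0.183],[-0.035,0.002,0.183],[-0.035,0.002,0.183],[-0.035,0.002,0.183],[-0.035,0.002,0.183]], "dr": [[0,0,0],[0,0,0],[0,0,0],[0,0,0],[0,0,0],[0,0,0],[0,0,0],[0,0,0],[0,0,0],[0,0,0]], "claw": [0.85,0.85,0.85,0.85,0.85,0.85,0,0,0,0], "newtons": 30}}

```text
time_s: 18.75
tcp_pos: [0.4164, 0.1701, 0.1287]
eef_rot: [-179.9, -0.0, -174.9]
contact_force: [13.6, -19.1, -3.5]
gripper_width: 0.0402
gripper_force: 10.4
```

>>> {"method": "jog_arm", "body": {"travel": [[0,0,0],[0,0,0],[0,0,0],[0,0,0],[0,0,0],[0,0,0],[0,0,0],[-0.007,0,-0.013],[-0.014,0,-0.027],[-0.014,0,-0.027]], "dr": [[0,0,0],[0,0,0],[0,0,0],[0,0,0],[0,0,0],[0,0,0],[0,0,0],[0,0,0],[0,0,0],[0,0,0]], "claw": [0,0,0,0,0,0,0,0,0,0]}}

```text
time_s: 20.0
tcp_pos: [0.4233, 0.1704, 0.142]
eef_rot: [-179.9, -0.1, -175.0]
contact_force: [4.1, -4.8, 0.3]
gripper_width: 0.0399
gripper_force: 30.0
```

>>> {"method": "jog_arm", "body": {"travel": [[-0.016,0,-0.025],[-0.033,0,-0.049],[-0.053,0,-0.072],[-0.074,0,-0.094],[-0.096,0,-0.114],[-0.12,0,-0.132],[-0.145,0,-0.149],[-0.171,0,-0.163],[-0.198,0,-0.176],[-0.198,0,-0.176]], "dr": [[0,0,0],[0,0,0],[0,0,0],[0,0,0],[0,0,0],[0,0,0],[0,0,0],[0,0,0],[0,0,0],[0,0,0]], "claw": [0,0,0,0,0,0,0,0,0,0]}}

```text
time_s: 21.25
tcp_pos: [0.5232, 0.1792, 0.2313]
eef_rot: [-179.9, 0.0, -175.0]
contact_force: [2.5, -7.6, -0.1]
gripper_width: 0.0397
gripper_force: 30.0
```

>>> {"method": "jog_arm", "body": {"travel": [[-0.028,0,-0.011],[-0.057,0,-0.02],[-0.086,0,-0.027],[-0.115,0,-0.031],[-0.145,0,-0.034],[-0.175,0,-0.034],[-0.205,0,-0.033],[-0.235,0,-0.029],[-0.235,0,-0.029],[-0.235,0,-0.029]], "dr": [[0,0,0],[0,0,0],[0,0,0],[0,0,0],[0,0,0],[0,0,0],[0,0,0],[0,0,0],[0,0,0],[0,0,0]], "claw": [0,0,0,0,0,0,0,0,0,0]}}

```text
time_s: 22.5
tcp_pos: [0.6409, 0.1895, 0.2461]
eef_rot: [-179.9, 0.1, -175.0]
contact_force: [4.4, -7.5, -0.3]
gripper_width: 0.0396
gripper_force: 30.0
```

Run:
```python
from h import *
s=r.get_state(); print(s['tcp_pos'],s['eef_rot'],s['joints'],hd(1.55),hd(1.56))
p=s['tcp_pos']
plan([(*p,-175,.7,4),(p[0],p[1],.36,-175,.6,4),(.52,-.02,.34,-185,.5,6),(.50,-.23,.26,-196,.5,6)])
```

```text
[0.64093618 0.18945937 0.24609226] [-1.79913556e+02  1.45102970e-01 -1.74982142e+02] [  33.22992647   19.24305316    1.25852055    0.15228226  -71.92852694
 -118.25930693] [0.63662849 0.19030213 0.25752427] [0.6386942  0.19048286 0.25719239]
{"travel": [[0.0,0.0,0.0],[0.0,0.0,0.0],[0.0,0.0,0.0],[0.0,0.0,0.0],[-0.0,-0.0,-0.057],[-0.0,-0.0,-0.114],[-0.0,-0.0,-0.171],[-0.001,-0.0,-0.228],[0.046,-0.066,-0.221],[0.092,-0.132,-0.215]] "dr": [[-0.0,0.0,0.0],[-0.0,0.0,0.0],[-0.0,0.0,0.0],[-0.0,0.0,0.0],[-0.0,0.0,0.0],[-0.0,0.0,0.0],[-0.0,0.0,0.0],[-0.0,0.0,0.0],[-0.0,0.0,0.005],[-0.0,0.0,0.009]] "claw": [0.7, 0.7, 0.7, 0.7, 0.6, 0.6, 0.6, 0.6, 0.5, 0.5]
{"travel": [[0.042,-0.069,0.007],[0.085,-0.137,0.013],[0.127,-0.206,0.02],[0.169,-0.274,0.027],[0.178,-0.344,0.053],[0.187,-0.414,0.08],[0.195,-0.484,0.107],[0.204,-0.554,0.133],[0.213,-0.623,0.16],[0.222,-0.693,0.187]] "dr": [[0.0,-0.0,0.005],[0.0,-0.0,0.009],[0.0,-0.0,0.014],[-0.0,-0.0,0.019],[-0.0,-0.0,0.024],[-0.0,-0.0,0.029],[0.0,-0.0,0.034],[0.0,-0.0,0.039],[0.0,-0.0,0.044],[-0.0,-0.0,0.049]] "claw": [0.5, 0.5, 0.5, 0.5, 0.5, 0.5, 0.5, 0.5, 0.5, 0.5]
```

>>> {"method": "jog_arm", "body": {"travel": [[0,0,0],[0,0,0],[0,0,0],[0,0,0],[0,0,0],[0,0,-0.06],[0,0,-0.15],[0,0,-0.228],[0.046,-0.066,-0.221],[0.092,-0.132,-0.215]], "dr": [[0,0,0],[0,0,0],[0,0,0],[0,0,0],[0,0,0],[0,0,0],[0,0,0],[0,0,0],[0,0,0.005],[0,0,0.009]], "claw": [0.7,0.7,0.7,0.7,0.7,0.7,0.7,0.6,0.5,0.5]}}

```text
time_s: 23.75
tcp_pos: [0.5985, 0.1206, 0.3521]
eef_rot: [180.0, 0.0, -178.2]
contact_force: [-0.2, 0.8, -1.0]
gripper_width: 0.045
gripper_force: 0.0
```

>>> {"method": "jog_arm", "body": {"travel": [[0.042,-0.069,0.007],[0.085,-0.137,0.013],[0.127,-0.206,0.02],[0.169,-0.274,0.027],[0.178,-0.344,0.053],[0.187,-0.414,0.08],[0.195,-0.484,0.107],[0.204,-0.554,0.133],[0.213,-0.623,0.16],[0.222,-0.693,0.187]], "dr": [[0,0,0.005],[0,0,0.009],[0,0,0.014],[0,0,0.019],[0,0,0.024],[0,0,0.029],[0,0,0.034],[0,0,0.039],[0,0,0.044],[0,0,0.049]], "claw": [0.5,0.5,0.5,0.5,0.5,0.5,0.5,0.5,0.5,0.5]}}

```text
time_s: 25.0
tcp_pos: [0.4987, -0.23, 0.2583]
eef_rot: [180.0, 0.0, 164.1]
contact_force: [1.1, 0.5, 0.5]
gripper_width: 0.0439
gripper_force: 0.0
```

```bash
cat >> h.py <<'E'
def jars(d,z=.054,c='wrist'):
    p,uv=cloud(d)
    for n in ('jar0','jar1','jar2','jar3'):
        out=[]
        for t in r.tip_of(n+'_knob',c)[:2]:
            w=atz(d,t['at'],z)[0]; q=p[(np.linalg.norm(p[:,:2]-w[:2],axis=1)<.018)&(abs(p[:,2]-z-.006)<.008)]
            out.append((round(t['conf'],2),w[:2].round(4).tolist(),len(q),cv2.minEnclosingCircle(q[:,:2].astype(np.float32)) if len(q)>3 else None,(q[:,2].max().round(4) if len(q) else None)))
        print(n,out)
E
python3 - <<'E'
from h import *
d=cap('wrist','w4'); print(d['s']['tcp_pos'],d['s']['eef_rot'],d['s']['joints']); jars(d)
E
```

```text
[ 0.4987441  -0.22996349  0.25834508] [1.79994298e+02 2.70513502e-02 1.64115363e+02] [-4.31358738e+00  7.53586808e+00 -1.24979155e+01 -1.70578781e-04
 -6.99385711e+01 -1.01570990e+02]
jar0 []
jar1 [(0.97, [0.4992, -0.2764], 167, ((0.49534839391708374, -0.27886542677879333), 0.009169199503958225), np.float64(0.062))]
jar2 [(0.79, [0.4273, -0.1998], 173, ((0.42999768257141113, -0.20094145834445953), 0.008985559456050396), np.float64(0.0624))]
jar3 [(0.71, [0.4251, -0.2624], 170, ((0.4266629219055176, -0.2607971429824829), 0.009091511368751526), np.float64(0.0622))]
```

View pics/w4.png

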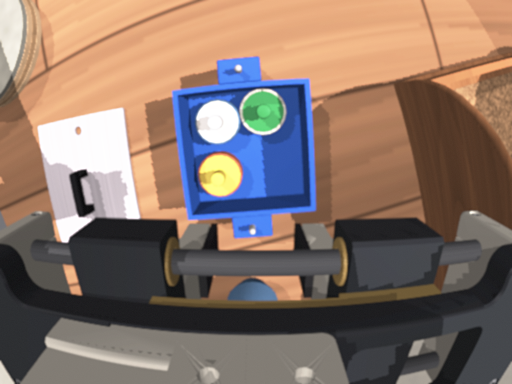

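```bash
cat >> h.py <<'E'
def pick(x,y,yaw,zz=.037):
    plan([(x,y,.12,yaw,.36,6),(x,y,zz,yaw,.36,4),(x,y,zz,yaw,0,5),(x,y,.12,yaw,0,3),(x,y,.16,yaw,0,2)])
E
python3 - <<'E'
from h import *
pick(.430,-.201,168.5)
E
```

```text
{"travel": [[0.025,0.003,0.046],[0.049,0.005,0.093],[0.074,0.008,0.139],[0.099,0.011,0.185],[0.123,0.013,0.231],[0.148,0.016,0.278],[0.148,0.016,0.319],[0.148,0.016,0.361],[0.148,0.016,0.402],[0.148,0.016,0.444]] "dr": [[-0.0,0.0,-0.002],[-0.0,0.0,-0.004],[-0.0,0.0,-0.006],[-0.0,0.0,-0.008],[-0.0,0.0,-0.01],[-0.0,0.0,-0.012],[-0.0,0.0,-0.012],[-0.0,0.0,-0.012],[-0.0,0.0,-0.012],[-0.0,0.0,-0.012]] "claw": [0.36, 0.36, 0.36, 0.36, 0.36, 0.36, 0.36, 0.36, 0.36, 0.36]
{"travel": [[0.0,-0.0,0.0],[0.0,-0.0,0.0],[0.0,-0.0,0.0],[0.0,-0.0,0.0],[0.0,-0.0,0.0],[0.0,0.0,-0.055],[0.0,0.0,-0.111],[0.0,0.0,-0.166],[0.0,0.0,-0.206],[0.0,0.0,-0.246]] "dr": [[0.0,0.0,0.0],[0.0,0.0,0.0],[0.0,0.0,0.0],[0.0,0.0,0.0],[0.0,0.0,0.0],[0.0,0.0,0.0],[0.0,0.0,0.0],[0.0,0.0,0.0],[0.0,0.0,0.0],[0.0,0.0,0.0]] "claw": [0, 0, 0, 0, 0, 0, 0, 0, 0, 0]
```

Run:
```python
from h import *
for c in ('side','top'):
    print(c); d=cap(c); jars(d,.052,c)
```

```text
side
jar0 [(0.16, [0.5267, 0.5165], 10, ((0.5244952440261841, 0.5162431001663208), 0.015892837196588516), np.float64(0.0649))]
jar1 [(0.87, [0.5073, -0.2692], 26, ((0.49816057085990906, -0.27538347244262695), 0.007350122090429068), np.float64(0.0634))]
jar2 [(0.75, [0.4363, -0.1973], 32, ((0.43154236674308777, -0.19845402240753174), 0.008824271149933338), np.float64(0.0629)), (0.71, [0.7579, -0.1133], 0, None, None)]
jar3 [(0.61, [0.424, -0.2607], 32, ((0.42719966173171997, -0.26064538955688477), 0.009834417141973972), np.float64(0.0619))]
top
jar0 [(0.36, [0.6017, 0.1787], 0, None, None)]
jar1 [(0.51, [0.4986, -0.2858], 11, ((0.49311405420303345, -0.2787054777145386), 0.0082672368735075), np.float64(0.0609)), (0.43, [0.4858, -0.2685], 9, ((0.4884921908378601, -0.2774854004383087), 0.0067221857607364655), np.float64(0.0609))]
jar2 []
jar3 [(0.53, [0.4195, -0.2594], 6, ((0.42478716373443604, -0.2662082612514496), 0.006478332448750734), np.float64(0.0608))]
```

>>> {"method": "jog_arm", "body": {"travel": [[0.025,0.003,0.046],[0.049,0.005,0.093],[0.074,0.007,0.139],[0.098,0.01,0.185],[0.123,0.012,0.231],[0.147,0.014,0.278],[0.147,0.014,0.319],[0.147,0.014,0.361],[0.147,0.014,0.402],[0.147,0.014,0.444]], "dr": [[0,0,-0.002],[0,0,-0.004],[0,0,-0.006],[0,0,-0.008],[0,0,-0.01],[0,0,-0.012],[0,0,-0.012],[0,0,-0.012],[0,0,-0.012],[0,0,-0.012]], "claw": [0.36,0.36,0.36,0.36,0.36,0.36,0.36,0.36,0.36,0.36], "newtons": 25}}

```text
time_s: 27.0
tcp_pos: [0.4304, -0.2021, 0.0361]
eef_rot: [180.0, 0.0, 168.5]
contact_force: [0.0, 0.2, 0.4]
gripper_width: 0.0316
gripper_force: 0.0
```

>>> {"method": "jog_arm", "body": {"travel": [[0,0,0],[0,0,0],[0,0,0],[0,0,0],[0,0,0],[0,0,0],[0,0,-0.055],[0,0,-0.12],[0,0,-0.21],[0,0,-0.3]], "dr": [[0,0,0],[0,0,0],[0,0,0],[0,0,0],[0,0,0],[0,0,0],[0,0,0],[0,0,0],[0,0,0],[0,0,0]], "claw": [0,0,0,0,0,0,0,0,0,0]}}

```text
time_s: 28.25
tcp_pos: [0.4297, -0.2021, 0.1879]
eef_rot: [180.0, -0.0, 168.5]
contact_force: [1.8, -0.7, -1.3]
gripper_width: 0.0174
gripper_force: 25.0
```

```bash
cat >> h.py <<'E'
def place(x,y,zz=.0385):
    s=r.get_state(); print(s['tcp_pos'],s['eef_rot'],s['gripper_width'],s['gripper_force'],s['contact_force'])
    a=st(x,y,.31); p=s['tcp_pos']; m=(p+a)/2
    plan([(p[0],p[1],.26,-188,0,2),(m[0]-.03,m[1],.31,-182,0,5),(*a,-175,0,6),(*a,-175,0,1),(a[0],a[1],.09,-175,0,6),(a[0],a[1],zz,-175,0,4),(a[0],a[1],zz,-175,0,1),(a[0],a[1],zz,-175,.38,5)])
E
python3 - <<'E'
from h import *
place(-.055,0)
E
```

```text
[ 0.42968404 -0.20205657  0.18787348] [ 1.79999398e+02 -2.42511964e-02  1.68476587e+02] 0.017375854769001373 24.998817443847656 [ 1.78518468 -0.74144042 -1.25231827]
{"travel": [[0.0,0.0,-0.072],[0.0,0.0,-0.144],[0.004,0.078,-0.164],[0.007,0.156,-0.184],[0.011,0.233,-0.204],[0.014,0.311,-0.224],[0.018,0.389,-0.244],[0.001,0.458,-0.244],[-0.015,0.527,-0.244],[-0.032,0.596,-0.244]] "dr": [[0.0,-0.0,-0.005],[0.0,-0.0,-0.01],[0.0,-0.0,-0.013],[0.0,-0.0,-0.016],[0.0,-0.0,-0.02],[0.0,-0.0,-0.023],[0.0,-0.0,-0.026],[0.0,-0.0,-0.03],[0.0,-0.0,-0.033],[0.0,-0.0,-0.036]] "claw": [0, 0, 0, 0, 0, 0, 0, 0, 0, 0]
{"travel": [[-0.032,0.063,0.0],[-0.063,0.127,0.0],[-0.095,0.19,0.0],[-0.095,0.19,0.0],[-0.095,0.19,0.073],[-0.095,0.19,0.147],[-0.095,0.19,0.22],[-0.095,0.19,0.293],[-0.095,0.19,0.367],[-0.095,0.19,0.44]] "dr": [[-0.0,0.0,-0.003],[-0.0,0.0,-0.006],[-0.0,0.0,-0.01],[-0.0,0.0,-0.01],[-0.0,0.0,-0.01],[-0.0,0.0,-0.01],[-0.0,0.0,-0.01],[-0.0,0.0,-0.01],[-0.0,0.0,-0.01],[-0.0,0.0,-0.01]] "claw": [0, 0, 0, 0, 0, 0, 0, 0, 0, 0]
{"travel": [[0.0,-0.0,0.026],[0.0,-0.0,0.051],[0.0,-0.0,0.077],[0.0,-0.0,0.103],[0.0,-0.0,0.103],[0.0,-0.0,0.103],[0.0,-0.0,0.103],[0.0,-0.0,0.103],[0.0,-0.0,0.103],[0.0,-0.0,0.103]] "dr": [[0.0,0.0,0.0],[0.0,0.0,0.0],[0.0,0.0,0.0],[0.0,0.0,0.0],[0.0,0.0,0.0],[0.0,0.0,0.0],[0.0,0.0,0.0],[0.0,0.0,0.0],[0.0,0.0,0.0],[0.0,0.0,0.0]] "claw": [0, 0, 0, 0, 0, 0.38, 0.38, 0.38, 0.38, 0.38]
```

>>> {"method": "jog_arm", "body": {"travel": [[0,0,-0.072],[0,0,-0.144],[0.004,0.078,-0.164],[0.007,0.156,-0.184],[0.011,0.233,-0.204],[0.014,0.311,-0.224],[0.018,0.389,-0.244],[0.001,0.458,-0.244],[-0.015,0.527,-0.244],[-0.032,0.596,-0.244]], "dr": [[0,0,-0.005],[0,0,-0.01],[0,0,-0.013],[0,0,-0.016],[0,0,-0.02],[0,0,-0.023],[0,0,-0.026],[0,0,-0.03],[0,0,-0.033],[0,0,-0.036]], "claw": [0,0,0,0,0,0,0,0,0,0]}}

```text
time_s: 29.5
tcp_pos: [0.5053, 0.0878, 0.3085]
eef_rot: [180.0, -0.0, -178.5]
contact_force: [1.5, 0.4, -0.6]
gripper_width: 0.0175
gripper_force: 25.0
```

>>> {"method": "jog_arm", "body": {"travel": [[-0.032,0.063,0],[-0.063,0.127,0],[-0.095,0.19,0],[-0.095,0.19,0],[-0.095,0.19,0.073],[-0.095,0.19,0.147],[-0.095,0.19,0.22],[-0.095,0.19,0.293],[-0.095,0.19,0.367],[-0.095,0.19,0.44]], "dr": [[0,0,-0.003],[0,0,-0.006],[0,0,-0.01],[0,0,-0.01],[0,0,-0.01],[0,0,-0.01],[0,0,-0.01],[0,0,-0.01],[0,0,-0.01],[0,0,-0.01]], "claw": [0,0,0,0,0,0,0,0,0,0]}}

```text
time_s: 30.75
tcp_pos: [0.55, 0.1821, 0.0877]
eef_rot: [180.0, 0.0, -175.0]
contact_force: [-0.2, 0.3, -1.8]
gripper_width: 0.0174
gripper_force: 25.0
```

>>> {"method": "jog_arm", "body": {"travel": [[0,0,0.026],[0,0,0.051],[0,0,0.077],[0,0,0.101],[0,0,0.101],[0,0,0.101],[0,0,0.101],[0,0,0.101],[0,0,0.101],[0,0,0.101]], "dr": [[0,0,0],[0,0,0],[0,0,0],[0,0,0],[0,0,0],[0,0,0],[0,0,0],[0,0,0],[0,0,0],[0,0,0]], "claw": [0,0,0,0,0,0.38,0.38,0.38,0.38,0.38]}}

```text
time_s: 32.0
tcp_pos: [0.5504, 0.1829, 0.0382]
eef_rot: [180.0, 0.0, -175.0]
contact_force: [0.2, 0.2, -0.4]
gripper_width: 0.0333
gripper_force: 0.0
```

```bash
cat >> h.py <<'E'
def back(x,y,yaw,z=.2,n3=8):
    s=r.get_state(); p=s['tcp_pos']; print(p,s['gripper_width'],s['contact_force'])
    m=(p+np.array([x,y,0]))/2; dy=w180(yaw-s['eef_rot'][2])
    plan([(*p[:2],.30,-175,.38,6),(m[0]-.04,m[1],.31,-175+dy/2,.38,5),(x,y,z,yaw,.38,n3),(x,y,z,yaw,.38,1)])
E
python3 - <<'E'
from h import *
back(.4267,-.2608,168.5)
E
```

```text
[0.55041204 0.18287101 0.03817583] 0.03332606265124072 [ 0.22860273  0.21812833 -0.4124096 ]
{"travel": [[-0.0,0.0,-0.087],[-0.0,0.0,-0.175],[-0.0,0.0,-0.262],[-0.0,0.0,-0.349],[-0.0,0.0,-0.436],[-0.0,0.0,-0.524],[0.048,-0.085,-0.528],[0.097,-0.17,-0.532],[0.145,-0.254,-0.536],[0.193,-0.339,-0.54]] "dr": [[0.0,0.0,0.0],[0.0,0.0,0.0],[0.0,0.0,0.0],[0.0,0.0,0.0],[0.0,0.0,0.0],[0.0,0.0,0.0],[0.0,0.0,0.005],[0.0,0.0,0.009],[0.0,0.0,0.014],[0.0,0.0,0.018]] "claw": [0.38, 0.38, 0.38, 0.38, 0.38, 0.38, 0.38, 0.38, 0.38, 0.38]
{"travel": [[0.038,-0.09,-0.004],[0.042,-0.145,0.023],[0.046,-0.201,0.051],[0.05,-0.257,0.078],[0.054,-0.312,0.106],[0.058,-0.368,0.133],[0.062,-0.423,0.161],[0.066,-0.479,0.188],[0.069,-0.535,0.216],[0.069,-0.535,0.216]] "dr": [[-0.0,-0.0,0.005],[0.0,-0.0,0.007],[-0.0,-0.0,0.01],[-0.0,-0.0,0.013],[-0.0,-0.0,0.016],[-0.0,-0.0,0.019],[-0.0,-0.0,0.022],[-0.0,-0.0,0.025],[-0.0,-0.0,0.027],[-0.0,-0.0,0.027]] "claw": [0.38, 0.38, 0.38, 0.38, 0.38, 0.38, 0.38, 0.38, 0.38, 0.38]
```

>>> {"method": "jog_arm", "body": {"travel": [[0,0,-0.087],[0,0,-0.175],[0,0,-0.262],[0,0,-0.349],[0,0,-0.436],[0,0,-0.524],[0.048,-0.085,-0.528],[0.097,-0.17,-0.532],[0.145,-0.254,-0.536],[0.193,-0.339,-0.54]], "dr": [[0,0,0],[0,0,0],[0,0,0],[0,0,0],[0,0,0],[0,0,0],[0,0,0.005],[0,0,0.009],[0,0,0.014],[0,0,0.018]], "claw": [0.38,0.38,0.38,0.38,0.38,0.38,0.38,0.38,0.38,0.38]}}

```text
time_s: 33.25
tcp_pos: [0.4682, 0.0043, 0.3083]
eef_rot: [180.0, 0.0, 178.5]
contact_force: [0.4, -0.4, 0.3]
gripper_width: 0.0333
gripper_force: 0.0
```

>>> {"method": "jog_arm", "body": {"travel": [[0.038,-0.09,-0.004],[0.042,-0.145,0.023],[0.046,-0.201,0.051],[0.05,-0.257,0.078],[0.054,-0.312,0.106],[0.058,-0.368,0.133],[0.062,-0.423,0.161],[0.066,-0.479,0.188],[0.069,-0.535,0.216],[0.069,-0.535,0.216]], "dr": [[0,0,0.005],[0,0,0.007],[0,0,0.01],[0,0,0.013],[0,0,0.016],[0,0,0.019],[0,0,0.022],[0,0,0.025],[0,0,0.027],[0,0,0.027]], "claw": [0.38,0.38,0.38,0.38,0.38,0.38,0.38,0.38,0.38,0.38]}}

```text
time_s: 34.5
tcp_pos: [0.4269, -0.2621, 0.1988]
eef_rot: [180.0, -0.1, 168.7]
contact_force: [0.1, 0.1, -0.6]
gripper_width: 0.0332
gripper_force: 0.0
```

Run:
```python
from h import *
d=cap('wrist','w5'); print(d['s']['tcp_pos'],d['s']['eef_rot']); jars(d)
d=cap('side','s5'); jars(d,.052,'side')
pick(.4267,-.2608,168.5,.0365)
```

```text
[ 0.42687322 -0.26207564  0.19875438] [ 1.79996110e+02 -1.46698024e-01  1.68702590e+02]
jar0 [(0.33, [0.4475, -0.4647], 0, None, None), (0.22, [0.4537, -0.4786], 0, None, None)]
jar1 [(0.61, [0.4973, -0.2769], 198, ((0.49435800313949585, -0.27829331159591675), 0.009159708395600319), np.float64(0.0618))]
jar2 []
jar3 [(0.94, [0.4243, -0.2582], 239, ((0.426886647939682, -0.26183995604515076), 0.009012499824166298), np.float64(0.0621))]
jar0 []
jar1 [(0.56, [0.504, -0.276], 32, ((0.4969159960746765, -0.2786220610141754), 0.009899962693452835), np.float64(0.0628))]
jar2 [(0.89, [0.5554, 0.1817], 40, ((0.5516149997711182, 0.18296852707862854), 0.009086281061172485), np.float64(0.063))]
jar3 [(0.57, [0.4276, -0.2633], 33, ((0.42918145656585693, -0.25928330421447754), 0.008198793046176434), np.float64(0.0643)), (0.28, [0.4737, -0.445], 0, None, None)]
{"travel": [[0.0,-0.0,0.027],[0.001,-0.0,0.054],[0.001,-0.0,0.08],[0.002,-0.001,0.107],[0.002,-0.001,0.134],[0.003,-0.001,0.161],[0.003,-0.001,0.203],[0.003,-0.001,0.244],[0.003,-0.001,0.286],[0.003,-0.001,0.328]] "dr": [[-0.0,0.0,0.0],[-0.0,0.0,0.0],[-0.0,0.0,0.001],[-0.0,0.0,0.001],[-0.0,0.0,0.001],[-0.0,0.0,0.001],[-0.0,0.0,0.001],[-0.0,0.0,0.001],[-0.0,0.0,0.001],[-0.0,0.0,0.001]] "claw": [0.36, 0.36, 0.36, 0.36, 0.36, 0.36, 0.36, 0.36, 0.36, 0.36]
{"travel": [[0.0,-0.0,0.0],[0.0,-0.0,0.0],[0.0,-0.0,0.0],[0.0,-0.0,0.0],[0.0,-0.0,0.0],[0.0,0.0,-0.056],[0.0,0.0,-0.111],[0.0,0.0,-0.167],[0.0,0.0,-0.207],[0.0,0.0,-0.247]] "dr": [[0.0,0.0,0.0],[0.0,0.0,0.0],[0.0,0.0,0.0],[0.0,0.0,0.0],[0.0,0.0,0.0],[0.0,0.0,0.0],[0.0,0.0,0.0],[0.0,0.0,0.0],[0.0,0.0,0.0],[0.0,0.0,0.0]] "claw": [0, 0, 0, 0, 0, 0, 0, 0, 0, 0]
```

Green jar stands in the store; straight down on the white one.

>>> {"method": "jog_arm", "body": {"travel": [[0,0,0.054],[0,0,0.107],[0,0,0.161],[0,0,0.203],[0,0,0.244],[0,0,0.286],[0,0,0.324],[0,0,0.324],[0,0,0.324],[0,0,0.324]], "dr": [[0,0,0],[0,0,0],[0,0,0],[0,0,0],[0,0,0],[0,0,0],[0,0,0],[0,0,0],[0,0,0],[0,0,0]], "claw": [0.36,0.36,0.36,0.36,0.36,0.36,0.36,0.36,0,0]}}

```text
time_s: 36.25
tcp_pos: [0.4287, -0.2612, 0.039]
eef_rot: [-180.0, 0.1, 168.9]
contact_force: [-0.4, 0.1, 0.8]
gripper_width: 0.0175
gripper_force: 25.2
```

>>> {"method": "jog_arm", "body": {"travel": [[0,0,0],[0,0,0],[0,0,0],[0,0,0],[0,0,-0.055],[0,0,-0.12],[0,0,-0.21],[0,0,-0.3],[0,0,-0.4],[0,0,-0.44]], "dr": [[0,0,0],[0,0,0],[0,0,0],[0,0,0],[0,0,0],[0,0,0],[0,0,0],[0,0,0],[0,0,0],[0,0,0]], "claw": [0,0,0,0,0,0,0,0,0,0]}}

```text
time_s: 37.5
tcp_pos: [0.4286, -0.2613, 0.2612]
eef_rot: [-180.0, 0.3, 168.8]
contact_force: [-0.2, -0.0, -1.9]
gripper_width: 0.017
gripper_force: 25.0
```

Run:
```python
from h import *
place(-.115,-.038,.0385)
```

```text
[ 0.42864538 -0.26126091  0.26124706] [-179.99109945    0.25011755  168.84671562] 0.01700737750245485 24.999787509441376 [-0.20227134 -0.01587509 -1.92070571]
{"travel": [[0.0,0.0,0.001],[0.0,0.0,0.002],[0.015,0.079,-0.018],[0.029,0.158,-0.038],[0.044,0.237,-0.058],[0.058,0.315,-0.078],[0.073,0.394,-0.098],[0.065,0.464,-0.098],[0.058,0.533,-0.098],[0.05,0.603,-0.098]] "dr": [[-0.0,0.001,-0.004],[-0.0,0.001,-0.009],[-0.0,0.001,-0.012],[-0.0,0.001,-0.015],[-0.0,0.001,-0.019],[-0.0,0.001,-0.022],[-0.0,0.001,-0.025],[-0.0,0.001,-0.029],[-0.0,0.001,-0.032],[-0.0,0.001,-0.035]] "claw": [0, 0, 0, 0, 0, 0, 0, 0, 0, 0]
{"travel": [[-0.023,0.066,0.0],[-0.045,0.132,0.0],[-0.068,0.199,0.0],[-0.068,0.199,0.0],[-0.068,0.199,0.073],[-0.068,0.199,0.147],[-0.068,0.199,0.22],[-0.068,0.199,0.293],[-0.068,0.199,0.367],[-0.068,0.199,0.44]] "dr": [[-0.0,0.0,-0.003],[-0.0,0.0,-0.006],[-0.0,0.0,-0.01],[-0.0,0.0,-0.01],[-0.0,0.0,-0.01],[-0.0,0.0,-0.01],[-0.0,0.0,-0.01],[-0.0,0.0,-0.01],[-0.0,0.0,-0.01],[-0.0,0.0,-0.01]] "claw": [0, 0, 0, 0, 0, 0, 0, 0, 0, 0]
{"travel": [[0.0,-0.0,0.026],[0.0,-0.0,0.051],[0.0,-0.0,0.077],[0.0,-0.0,0.103],[0.0,-0.0,0.103],[0.0,-0.0,0.103],[0.0,-0.0,0.103],[0.0,-0.0,0.103],[0.0,-0.0,0.103],[0.0,-0.0,0.103]] "dr": [[0.0,0.0,0.0],[0.0,0.0,0.0],[0.0,0.0,0.0],[0.0,0.0,0.0],[0.0,0.0,0.0],[0.0,0.0,0.0],[0.0,0.0,0.0],[0.0,0.0,0.0],[0.0,0.0,0.0],[0.0,0.0,0.0]] "claw": [0, 0, 0, 0, 0, 0.38, 0.38, 0.38, 0.38, 0.38]
```

>>> {"method": "jog_arm", "body": {"travel": [[0,0,-0.03],[0,0.02,-0.08],[0.015,0.09,-0.098],[0.029,0.165,-0.098],[0.044,0.24,-0.098],[0.058,0.315,-0.098],[0.073,0.394,-0.098],[0.065,0.464,-0.098],[0.058,0.533,-0.098],[0.05,0.603,-0.098]], "dr": [[0,0.001,-0.004],[0,0.001,-0.009],[0,0.001,-0.012],[0,0.001,-0.015],[0,0.001,-0.019],[0,0.001,-0.022],[0,0.001,-0.025],[0,0.001,-0.029],[0,0.001,-0.032],[0,0.001,-0.035]], "claw": [0,0,0,0,0,0,0,0,0,0]}}

```text
time_s: 38.75
tcp_pos: [0.4614, 0.0407, 0.3069]
eef_rot: [179.9, -0.4, -178.5]
contact_force: [1.6, -1.0, -1.5]
gripper_width: 0.0171
gripper_force: 25.0
```

>>> {"method": "jog_arm", "body": {"travel": [[-0.023,0.066,0],[-0.045,0.132,0],[-0.068,0.199,0],[-0.068,0.199,0],[-0.068,0.199,0.073],[-0.068,0.199,0.147],[-0.068,0.199,0.22],[-0.068,0.199,0.293],[-0.068,0.199,0.367],[-0.068,0.199,0.44]], "dr": [[0,0,-0.003],[0,0,-0.006],[0,0,-0.01],[0,0,-0.01],[0,0,-0.01],[0,0,-0.01],[0,0,-0.01],[0,0,-0.01],[0,0,-0.01],[0,0,-0.01]], "claw": [0,0,0,0,0,0,0,0,0,0]}}

```text
time_s: 40.0
tcp_pos: [0.4915, 0.1394, 0.086]
eef_rot: [179.9, -0.4, -175.0]
contact_force: [0.3, -0.1, -1.0]
gripper_width: 0.0171
gripper_force: 25.0
```

>>> {"method": "jog_arm", "body": {"travel": [[0,0,0.026],[0,0,0.051],[0,0,0.077],[0,0,0.093],[0,0,0.093],[0,0,0.093],[0,0,0.093],[0,0,0.093],[0,0,0.093],[0,0,0.093]], "dr": [[0,0,0],[0,0,0],[0,0,0],[0,0,0],[0,0,0],[0,0,0],[0,0,0],[0,0,0],[0,0,0],[0,0,0]], "claw": [0,0,0,0,0,0.38,0.38,0.38,0.38,0.38]}}

```text
time_s: 41.25
tcp_pos: [0.4916, 0.1401, 0.0405]
eef_rot: [179.9, -0.3, -175.0]
contact_force: [-0.3, 0.2, -0.1]
gripper_width: 0.0331
gripper_force: 0.0
```

Run:
```python
from h import *
back(.495,-.2785,-101.5,.2,9)
```

```text
[0.49163123 0.14011535 0.04050361] 0.033093652568558354 [-0.2566349   0.21699446 -0.06131333]
{"travel": [[0.001,0.0,-0.086],[0.001,0.0,-0.173],[0.002,0.0,-0.259],[0.002,0.0,-0.346],[0.003,0.001,-0.432],[0.003,0.001,-0.519],[0.026,-0.081,-0.523],[0.048,-0.163,-0.527],[0.071,-0.246,-0.531],[0.094,-0.328,-0.535]] "dr": [[0.0,-0.001,0.0],[0.0,-0.001,0.0],[0.0,-0.001,0.0],[0.0,-0.001,0.0],[0.0,-0.001,0.0],[0.0,-0.001,0.0],[0.0,-0.001,-0.02],[0.0,-0.001,-0.041],[0.0,-0.001,-0.061],[0.0,-0.001,-0.082]] "claw": [0.38, 0.38, 0.38, 0.38, 0.38, 0.38, 0.38, 0.38, 0.38, 0.38]
{"travel": [[0.06,-0.06,-0.004],[0.079,-0.104,0.02],[0.097,-0.148,0.045],[0.116,-0.191,0.069],[0.134,-0.235,0.094],[0.153,-0.279,0.118],[0.172,-0.322,0.143],[0.19,-0.366,0.167],[0.209,-0.409,0.192],[0.228,-0.453,0.216]] "dr": [[0.0,0.0,-0.02],[-0.0,0.0,-0.032],[0.0,0.0,-0.043],[0.0,0.0,-0.054],[0.0,0.0,-0.066],[0.0,0.0,-0.077],[0.0,0.0,-0.088],[0.0,0.0,-0.1],[0.0,0.0,-0.111],[0.0,0.0,-0.123]] "claw": [0.38, 0.38, 0.38, 0.38, 0.38, 0.38, 0.38, 0.38, 0.38, 0.38]
{"travel": [[0.0,0.0,0.0],[0.0,0.0,0.0],[0.0,0.0,0.0],[0.0,0.0,0.0],[0.0,0.0,0.0],[0.0,0.0,0.0],[0.0,0.0,0.0],[0.0,0.0,0.0],[0.0,0.0,0.0],[0.0,0.0,0.0]] "dr": [[0.0,0.0,0.0],[0.0,0.0,0.0],[0.0,0.0,0.0],[0.0,0.0,0.0],[0.0,0.0,0.0],[0.0,0.0,0.0],[0.0,0.0,0.0],[0.0,0.0,0.0],[0.0,0.0,0.0],[0.0,0.0,0.0]] "claw": [0.38, 0.38, 0.38, 0.38, 0.38, 0.38, 0.38, 0.38, 0.38, 0.38]
```

>>> {"method": "jog_arm", "body": {"travel": [[0,0,-0.086],[0,0,-0.173],[0,0,-0.259],[0,0,-0.346],[0,0,-0.432],[0,0,-0.519],[0.026,-0.081,-0.523],[0.048,-0.163,-0.527],[0.071,-0.246,-0.531],[0.094,-0.328,-0.535]], "dr": [[0,-0.001,0],[0,-0.001,0],[0,-0.001,0],[0,-0.001,0],[0,-0.001,0],[0,-0.001,0],[0,-0.001,-0.02],[0,-0.001,-0.041],[0,-0.001,-0.061],[0,-0.001,-0.082]], "claw": [0.38,0.38,0.38,0.38,0.38,0.38,0.38,0.38,0.38,0.38]}}

```text
time_s: 42.5
tcp_pos: [0.4603, -0.0288, 0.3082]
eef_rot: [179.9, 0.1, -145.2]
contact_force: [0.7, 0.1, 0.0]
gripper_width: 0.0331
gripper_force: 0.0
```

>>> {"method": "jog_arm", "body": {"travel": [[0.06,-0.06,-0.004],[0.079,-0.104,0.02],[0.097,-0.148,0.045],[0.116,-0.191,0.069],[0.134,-0.235,0.094],[0.153,-0.279,0.118],[0.172,-0.322,0.143],[0.19,-0.366,0.167],[0.209,-0.409,0.192],[0.228,-0.453,0.216]], "dr": [[0,0,-0.02],[0,0,-0.032],[0,0,-0.043],[0,0,-0.054],[0,0,-0.066],[0,0,-0.077],[0,0,-0.088],[0,0,-0.1],[0,0,-0.111],[0,0,-0.123]], "claw": [0.38,0.38,0.38,0.38,0.38,0.38,0.38,0.38,0.38,0.38]}}

```text
time_s: 43.75
tcp_pos: [0.4954, -0.2792, 0.1988]
eef_rot: [179.9, 0.1, -101.0]
contact_force: [0.9, 0.4, 0.2]
gripper_width: 0.0335
gripper_force: 0.0
```

Run:
```python
from h import *
d=cap('wrist','w6'); print(d['s']['tcp_pos'],d['s']['eef_rot']); jars(d)
d=cap('side','s6'); jars(d,.052,'side')
pick(.4948,-.2785,-101.5,.038)
```

```text
[ 0.49538081 -0.27920092  0.19882785] [ 1.79934811e+02  1.46197534e-01 -1.01022284e+02]
jar0 []
jar1 [(0.57, [0.4924, -0.2766], 235, ((0.4952642023563385, -0.2784922122955322), 0.008943530730903149), np.float64(0.0621)), (0.39, [0.4912, -0.2834], 235, ((0.4952642023563385, -0.2784922122955322), 0.008943530730903149), np.float64(0.0621))]
jar2 []
jar3 []
jar0 [(0.71, [0.6991, -0.2759], 25, ((0.6985714435577393, -0.2642804980278015), 0.013438818976283073), np.float64(0.066))]
jar1 [(0.77, [0.4952, -0.2784], 35, ((0.49712181091308594, -0.2779991030693054), 0.010211754590272903), np.float64(0.0633))]
jar2 [(0.56, [0.5556, 0.1805], 40, ((0.551575243473053, 0.18352952599525452), 0.00889971200376749), np.float64(0.0637)), (0.44, [0.5002, 0.1498], 33, ((0.49170929193496704, 0.14223064482212067), 0.008373366668820381), np.float64(0.0634))]
jar3 [(0.67, [0.4923, 0.1493], 40, ((0.4904969036579132, 0.14105498790740967), 0.009068714454770088), np.float64(0.0634)), (0.33, [0.4915, 0.1536], 34, ((0.49170929193496704, 0.14223064482212067), 0.008373366668820381), np.float64(0.0634))]
{"travel": [[0.0,0.0,0.027],[0.001,0.0,0.053],[0.001,0.001,0.08],[0.001,0.001,0.107],[0.001,0.001,0.133],[0.002,0.001,0.16],[0.002,0.001,0.201],[0.002,0.001,0.242],[0.002,0.001,0.283],[0.002,0.001,0.324]] "dr": [[-0.0,0.0,0.0],[-0.0,0.0,0.0],[-0.0,0.0,0.001],[-0.0,0.0,0.001],[-0.0,0.0,0.001],[-0.0,0.0,0.001],[-0.0,0.0,0.001],[-0.0,0.0,0.001],[-0.0,0.0,0.001],[-0.0,0.0,0.001]] "claw": [0.36, 0.36, 0.36, 0.36, 0.36, 0.36, 0.36, 0.36, 0.36, 0.36]
{"travel": [[0.0,-0.0,0.0],[0.0,-0.0,0.0],[0.0,-0.0,0.0],[0.0,-0.0,0.0],[0.0,-0.0,0.0],[0.0,0.0,-0.055],[0.0,0.0,-0.109],[0.0,0.0,-0.164],[0.0,0.0,-0.204],[0.0,0.0,-0.244]] "dr": [[0.0,0.0,0.0],[0.0,0.0,0.0],[0.0,0.0,0.0],[0.0,0.0,0.0],[0.0,0.0,0.0],[0.0,0.0,0.0],[0.0,0.0,0.0],[0.0,0.0,0.0],[0.0,0.0,0.0],[0.0,0.0,0.0]] "claw": [0, 0, 0, 0, 0, 0, 0, 0, 0, 0]
```

>>> {"method": "jog_arm", "body": {"travel": [[0,0,0.054],[0,0,0.107],[0,0,0.161],[0,0,0.203],[0,0,0.244],[0,0,0.286],[0,0,0.322],[0,0,0.322],[0,0,0.322],[0,0,0.322]], "dr": [[0,0,0],[0,0,0],[0,0,0],[0,0,0],[0,0,0],[0,0,0],[0,0,0],[0,0,0],[0,0,0],[0,0,0]], "claw": [0.36,0.36,0.36,0.36,0.36,0.36,0.36,0.36,0,0]}}

```text
time_s: 45.5
tcp_pos: [0.4961, -0.2781, 0.0394]
eef_rot: [-179.9, 0.1, -101.1]
contact_force: [0.8, -0.2, -1.5]
gripper_width: 0.0175
gripper_force: 25.2
```

>>> {"method": "jog_arm", "body": {"travel": [[0,0,0],[0,0,0],[0,0,0],[0,0,0],[0,0,-0.055],[0,0,-0.12],[0,0,-0.21],[0,0,-0.3],[0,0,-0.4],[0,0,-0.5]], "dr": [[0,0,0],[0,0,0],[0,0,0],[0,0,0],[0,0,0],[0,0,0],[0,0,0],[0,0,0],[0,0,0],[0,0,0]], "claw": [0,0,0,0,0,0,0,0,0,0]}}

```text
time_s: 46.75
tcp_pos: [0.4948, -0.2785, 0.2899]
eef_rot: [179.9, 0.2, -101.2]
contact_force: [0.8, 0.4, -2.1]
gripper_width: 0.0174
gripper_force: 25.0
```

Run:
```python
from h import *
s=r.get_state(); print(s['tcp_pos'],s['gripper_width'])
a=st(-.112,.040,.31)
plan([(.45,-.05,.31,-130,0,5),(*a,-175,0,6),(*a,-175,0,1),(a[0],a[1],.09,-175,0,6),(*a[:2],.09,-175,0,2)])
```

```text
[ 0.4948411  -0.27850396  0.28985536] 0.017436315940686637
{"travel": [[-0.086,0.035,-0.008],[-0.172,0.071,-0.016],[-0.259,0.106,-0.023],[-0.345,0.141,-0.031],[-0.431,0.177,-0.039],[-0.521,0.181,-0.039],[-0.611,0.185,-0.038],[-0.701,0.19,-0.038],[-0.791,0.194,-0.038],[-0.881,0.198,-0.038]] "dr": [[0.0,0.0,0.016],[0.0,0.0,0.032],[0.0,0.0,0.048],[0.0,0.0,0.064],[0.0,0.0,0.08],[0.0,0.0,0.101],[0.0,0.0,0.122],[0.0,0.0,0.143],[0.0,0.0,0.163],[0.0,0.0,0.184]] "claw": [0, 0, 0, 0, 0, 0, 0, 0, 0, 0]
{"travel": [[-0.032,0.084,0.0],[-0.032,0.084,0.0],[-0.032,0.084,0.073],[-0.032,0.084,0.147],[-0.032,0.084,0.22],[-0.032,0.084,0.293],[-0.032,0.084,0.367],[-0.032,0.084,0.44],[-0.032,0.084,0.44],[-0.032,0.084,0.44]] "dr": [[0.0,-0.0,0.021],[0.0,-0.0,0.021],[0.0,-0.0,0.021],[0.0,-0.0,0.021],[0.0,-0.0,0.021],[0.0,-0.0,0.021],[0.0,-0.0,0.021],[0.0,-0.0,0.021],[0.0,-0.0,0.021],[0.0,-0.0,0.021]] "claw": [0, 0, 0, 0, 0, 0, 0, 0, 0, 0]
```

>>> {"method": "jog_arm", "body": {"travel": [[-0.086,0.035,-0.02],[-0.172,0.071,-0.038],[-0.259,0.106,-0.038],[-0.345,0.141,-0.038],[-0.431,0.177,-0.038],[-0.521,0.181,-0.038],[-0.611,0.185,-0.038],[-0.701,0.19,-0.038],[-0.791,0.194,-0.038],[-0.881,0.198,-0.038]], "dr": [[0,0,0.016],[0,0,0.032],[0,0,0.048],[0,0,0.064],[0,0,0.08],[0,0,0.101],[0,0,0.122],[0,0,0.143],[0,0,0.163],[0,0,0.184]], "claw": [0,0,0,0,0,0,0,0,0,0]}}

```text
time_s: 48.0
tcp_pos: [0.4832, 0.1739, 0.3085]
eef_rot: [179.8, -0.0, -167.6]
contact_force: [0.5, -0.1, -1.9]
gripper_width: 0.0171
gripper_force: 25.0
```

>>> {"method": "jog_arm", "body": {"travel": [[-0.032,0.084,0],[-0.032,0.084,0],[-0.032,0.084,0.073],[-0.032,0.084,0.147],[-0.032,0.084,0.22],[-0.032,0.084,0.293],[-0.032,0.084,0.367],[-0.032,0.084,0.44],[-0.032,0.084,0.44],[-0.032,0.084,0.44]], "dr": [[0,0,0.021],[0,0,0.021],[0,0,0.021],[0,0,0.021],[0,0,0.021],[0,0,0.021],[0,0,0.021],[0,0,0.021],[0,0,0.021],[0,0,0.021]], "claw": [0,0,0,0,0,0,0,0,0,0]}}

```text
time_s: 49.25
tcp_pos: [0.4907, 0.2178, 0.09]
eef_rot: [179.8, 0.1, -174.9]
contact_force: [0.0, 0.3, -0.7]
gripper_width: 0.0172
gripper_force: 25.0
```

>>> {"method": "jog_arm", "body": {"travel": [[0,0,0.026],[0,0,0.051],[0,0,0.077],[0,0,0.1],[0,0,0.1],[0,0,0.1],[0,0,0.1],[0,0,0.1],[0,0,0.1],[0,0,0.1]], "dr": [[0,0,0],[0,0,0],[0,0,0],[0,0,0],[0,0,0],[0,0,0],[0,0,0],[0,0,0],[0,0,0],[0,0,0]], "claw": [0,0,0,0,0,0.38,0.38,0.38,0.38,0.38]}}

```text
time_s: 50.5
tcp_pos: [0.49, 0.2178, 0.0387]
eef_rot: [179.8, -0.0, -175.0]
contact_force: [0.1, -1.0, -0.2]
gripper_width: 0.0332
gripper_force: 0.0
```

>>> {"method": "jog_arm", "body": {"travel": [[0,0,-0.08],[0,0,-0.17],[0,0,-0.26],[0,0,-0.35],[0,0,-0.44],[0,0,-0.54],[0,0,-0.6],[0,0,-0.6],[0,0,-0.6],[0,0,-0.6]], "dr": [[0,0,0],[0,0,0],[0,0,0],[0,0,0],[0,0,0],[0,0,0],[0,0,0],[0,0,0],[0,0,0],[0,0,0]], "claw": [0.38,0.38,0.38,0.38,0.38,0.5,0.7,0.7,0.7,0.7]}}

```text
time_s: 51.75
tcp_pos: [0.4897, 0.2167, 0.3375]
eef_rot: [179.9, -0.1, -175.0]
contact_force: [0.6, 0.6, 0.8]
gripper_width: 0.0611
gripper_force: 0.0
```

Run:
```python
from h import *
d=cap('wrist'); print(d['s']['tcp_pos'],d['s']['eef_rot']); jars(d)
e=cap('side'); jars(e,.052,'side')
for D,c in((e,'side'),(d,'wrist')):
    t=r.tip_of('door_handle',c); print(c,[(x['at'],round(x['conf'],2)) for x in t],proj(D,[hd(1.5),hd(1.55)]))
p,uv=cloud(e); h=hd(1.55); m=(np.linalg.norm(p[:,:2]-h[:2],axis=1)<.03)&(p[:,2]>.25); print(p[m].mean(0))
cv2.imwrite('pics/d.png',np.hstack([cv2.resize(d['pixels'][:,:,::-1],(400,300)),cv2.resize(e['pixels'][130:330,160:360,::-1],(400,300))]))
```

```text
[0.48965008 0.21670606 0.3374628 ] [ 1.79911137e+02 -1.07343993e-01 -1.74961489e+02]
jar0 []
jar1 [(0.59, [0.4884, 0.2202], 114, ((0.4873112142086029, 0.21775397658348083), 0.00902960728853941), np.float64(0.0619))]
jar2 [(0.72, [0.5482, 0.1831], 109, ((0.5510321259498596, 0.18364837765693665), 0.008967448025941849), np.float64(0.0632)), (0.17, [0.5853, 0.1944], 0, None, None)]
jar3 [(0.96, [0.4892, 0.1408], 120, ((0.48938697576522827, 0.1410776823759079), 0.009383263066411018), np.float64(0.0619)), (0.54, [0.4836, 0.1493], 117, ((0.48938697576522827, 0.1410776823759079), 0.009383263066411018), np.float64(0.0619))]
jar0 []
jar1 [(0.92, [0.4938, 0.2219], 41, ((0.48851126432418823, 0.2170543074607849), 0.009091954678297043), np.float64(0.062))]
jar2 [(0.67, [0.5565, 0.1847], 39, ((0.5519647002220154, 0.18296390771865845), 0.009370316751301289), np.float64(0.0626))]
jar3 [(0.6, [0.4908, 0.1409], 39, ((0.4909307360649109, 0.14068655669689178), 0.008722249418497086), np.float64(0.0626)), (0.53, [0.527, 0.5124], 9, ((0.5305883884429932, 0.5129887461662292), 0.009410273283720016), np.float64(0.0645))]
side [([235.4, 210.3], 0.81)] [[241.17096766 209.56867816]
 [236.40063831 211.4588689 ]]
wrist [([226.4, 197.3], 0.32)] [[216.70679697 324.48047182]
 [217.50704781 330.93459815]]
[0.63576513 0.19124451 0.26500158]
```

View pics/d.png

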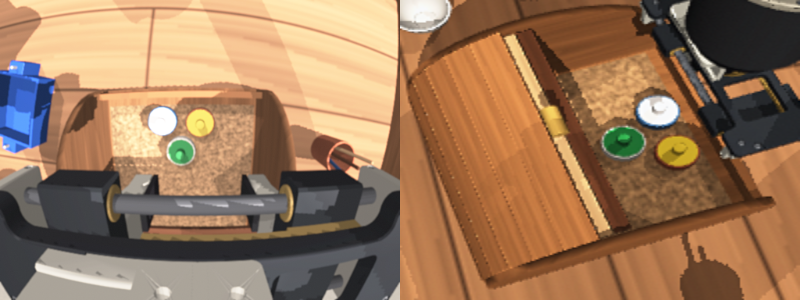

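Run:
```python
from h import *
o=np.array([.002,0,-.012]); h=hd(1.55)+o; Y=-175
plan([(h[0],h[1],.32,Y,.75,5),(*h,Y,.75,4),(*h,Y,.75,1),(*h,Y,0,9)]+[(*(hd(q)+o),Y,0,1) for q in np.linspace(1.55,-.015,30)[1:]]+[(*(hd(-.015)+o),Y,0,2)])
```

```text
{"travel": [[-0.058,-0.016,0.007],[-0.117,-0.032,0.015],[-0.175,-0.048,0.022],[-0.233,-0.064,0.03],[-0.291,-0.079,0.037],[-0.291,-0.079,0.074],[-0.291,-0.08,0.112],[-0.291,-0.08,0.149],[-0.291,-0.08,0.186],[-0.291,-0.08,0.186]] "dr": [[0.0,-0.0,0.0],[0.0,-0.0,0.0],[0.0,-0.0,0.0],[0.0,-0.0,0.0],[0.0,-0.0,0.0],[0.0,-0.0,0.0],[0.0,-0.0,0.0],[0.0,-0.0,0.0],[0.0,-0.0,0.0],[0.0,-0.0,0.0]] "claw": [0.75, 0.75, 0.75, 0.75, 0.75, 0.75, 0.75, 0.75, 0.75, 0.75]
{"travel": [[0.0,0.0,0.0],[0.0,0.0,0.0],[0.0,0.0,0.0],[0.0,0.0,0.0],[0.0,0.0,0.0],[0.0,0.0,0.0],[0.0,0.0,0.0],[0.0,0.0,0.0],[0.0,0.0,0.0],[0.022,-0.0,-0.003]] "dr": [[0.0,0.0,0.0],[0.0,0.0,0.0],[0.0,0.0,0.0],[0.0,0.0,0.0],[0.0,0.0,0.0],[0.0,0.0,0.0],[0.0,0.0,0.0],[0.0,0.0,0.0],[0.0,0.0,0.0],[0.0,0.0,0.0]] "claw": [0, 0, 0, 0, 0, 0, 0, 0, 0, 0]
{"travel": [[0.023,0.0,-0.002],[0.045,0.0,-0.002],[0.068,0.0,-0.001],[0.09,0.0,0.001],[0.113,0.0,0.004],[0.135,0.0,0.008],[0.157,0.0,0.014],[0.179,0.0,0.021],[0.2,0.0,0.029],[0.221,0.0,0.038]] "dr": [[0.0,0.0,0.0],[0.0,0.0,0.0],[0.0,0.0,0.0],[0.0,0.0,0.0],[0.0,0.0,0.0],[0.0,0.0,0.0],[0.0,0.0,0.0],[0.0,0.0,0.0],[0.0,0.0,0.0],[0.0,0.0,0.0]] "claw": [0, 0, 0, 0, 0, 0, 0, 0, 0, 0]
{"travel": [[0.02,-0.0,0.01],[0.04,0.0,0.021],[0.059,-0.0,0.034],[0.077,-0.0,0.047],[0.095,0.0,0.061],[0.112,-0.0,0.077],[0.128,-0.0,0.093],[0.143,-0.0,0.11],[0.157,-0.0,0.127],[0.17,-0.0,0.146]] "dr": [[0.0,0.0,0.0],[0.0,0.0,0.0],[0.0,0.0,0.0],[0.0,0.0,0.0],[0.0,0.0,0.0],[0.0,0.0,0.0],[0.0,0.0,0.0],[0.0,0.0,0.0],[0.0,0.0,0.0],[0.0,0.0,0.0]] "claw": [0, 0, 0, 0, 0, 0, 0, 0, 0, 0]
{"travel": [[0.012,0.0,0.019],[0.023,0.0,0.039],[0.033,-0.0,0.059],[0.042,-0.0,0.08],[0.05,-0.0,0.101],[0.056,-0.0,0.123],[0.062,-0.0,0.145],[0.066,-0.0,0.167],[0.066,-0.0,0.167],[0.066,-0.0,0.167]] "dr": [[0.0,0.0,0.0],[0.0,0.0,0.0],[0.0,0.0,0.0],[0.0,0.0,0.0],[0.0,0.0,0.0],[0.0,0.0,0.0],[0.0,0.0,0.0],[0.0,0.0,0.0],[0.0,0.0,0.0],[0.0,0.0,0.0]] "claw": [0, 0, 0, 0, 0, 0, 0, 0, 0, 0]
```

>>> {"method": "jog_arm", "body": {"travel": [[-0.058,-0.016,0.007],[-0.117,-0.032,0.015],[-0.175,-0.048,0.022],[-0.233,-0.064,0.03],[-0.291,-0.079,0.037],[-0.291,-0.08,0.074],[-0.291,-0.08,0.112],[-0.291,-0.08,0.149],[-0.291,-0.08,0.186],[-0.291,-0.08,0.186]], "dr": [[0,0,0],[0,0,0],[0,0,0],[0,0,0],[0,0,0],[0,0,0],[0,0,0],[0,0,0],[0,0,0],[0,0,0]], "claw": [0.75,0.75,0.75,0.75,0.75,0.75,0.75,0.75,0.75,0.75], "newtons": 30}}

```text
time_s: 53.6
tcp_pos: [0.6377, 0.1899, 0.2439]
eef_rot: [179.9, -0.2, -175.0]
contact_force: [0.4, -0.1, 0.4]
gripper_width: 0.066
gripper_force: 0.0
```

>>> {"method": "jog_arm", "body": {"travel": [[0,0,0],[0,0,0],[0,0,0],[0,0,0],[0,0,0],[0,0,0],[0,0,0],[0,0,0],[0.011,0,-0.002],[0.022,0,-0.003]], "dr": [[0,0,0],[0,0,0],[0,0,0],[0,0,0],[0,0,0],[0,0,0],[0,0,0],[0,0,0],[0,0,0],[0,0,0]], "claw": [0,0,0,0,0,0,0,0,0,0]}}

```text
time_s: 54.85
tcp_pos: [0.629, 0.1884, 0.2475]
eef_rot: [179.9, 0.2, -175.0]
contact_force: [7.5, -6.0, -0.8]
gripper_width: 0.0397
gripper_force: 30.0
```

>>> {"method": "jog_arm", "body": {"travel": [[0.023,0,-0.002],[0.045,0,-0.002],[0.068,0,-0.001],[0.09,0,0.001],[0.113,0,0.004],[0.135,0,0.008],[0.157,0,0.014],[0.179,0,0.021],[0.2,0,0.029],[0.221,0,0.038]], "dr": [[0,0,0],[0,0,0],[0,0,0],[0,0,0],[0,0,0],[0,0,0],[0,0,0],[0,0,0],[0,0,0],[0,0,0]], "claw": [0,0,0,0,0,0,0,0,0,0]}}

```text
time_s: 56.1
tcp_pos: [0.5189, 0.1788, 0.2299]
eef_rot: [179.9, 0.2, -174.9]
contact_force: [4.9, -7.3, 6.8]
gripper_width: 0.0399
gripper_force: 30.0
```

>>> {"method": "jog_arm", "body": {"travel": [[0.02,0,0.01],[0.04,0,0.021],[0.059,0,0.034],[0.077,0,0.047],[0.095,0,0.061],[0.112,0,0.077],[0.128,0,0.093],[0.143,0,0.11],[0.157,0,0.127],[0.17,0,0.146]], "dr": [[0,0,0],[0,0,0],[0,0,0],[0,0,0],[0,0,0],[0,0,0],[0,0,0],[0,0,0],[0,0,0],[0,0,0]], "claw": [0,0,0,0,0,0,0,0,0,0]}}

```text
time_s: 57.35
tcp_pos: [0.4319, 0.1712, 0.1555]
eef_rot: [179.9, -0.0, -175.0]
contact_force: [-2.8, -6.7, 7.7]
gripper_width: 0.0396
gripper_force: 30.0
```

>>> {"method": "jog_arm", "body": {"travel": [[0.012,0,0.019],[0.023,0,0.039],[0.033,0,0.059],[0.042,0,0.08],[0.05,0,0.101],[0.056,0,0.123],[0.062,0,0.145],[0.066,0,0.167],[0.066,0,0.167],[0.066,0,0.167]], "dr": [[0,0,0],[0,0,0],[0,0,0],[0,0,0],[0,0,0],[0,0,0],[0,0,0],[0,0,0],[0,0,0],[0,0,0]], "claw": [0,0,0,0,0,0,0,0,0,0]}}

```text
time_s: 58.6
tcp_pos: [0.3987, 0.1683, 0.071]
eef_rot: [180.0, -0.1, -175.0]
contact_force: [1.9, -5.1, -2.4]
gripper_width: 0.0395
gripper_force: 30.0
```

Run:
```python
from h import *
s=r.get_state(); print(s['tcp_pos'],s['contact_force'],s['gripper_width'],hd(0),hd(.05))
e=cap('side'); print([(x['at'],round(x['conf'],2)) for x in r.tip_of('door_handle','side')],proj(e,[hd(0),hd(.05),hd(.1)]))
```

```text
[0.39873981 0.1682705  0.07100376] [ 1.90487861 -5.14972108 -2.40873624] 0.03948102286319292 [0.39857615 0.16947525 0.08645931] [0.4006489  0.16965659 0.09674998]
[([329.2, 197.5], 0.78)] [[328.20491982 198.75078184]
 [328.19383856 197.75479267]
 [327.98598321 196.82020151]]
```

>>> {"method": "jog_arm", "body": {"travel": [[0,0,0.002],[0,0,0.004],[0,0,0.006],[0,0,0.008],[0,0,0.01],[0,0,0.01],[0,0,0.01],[0,0,0.01],[0,0,0.01],[0,0,0.01]], "dr": [[0,0,0],[0,0,0],[0,0,0],[0,0,0],[0,0,0],[0,0,0],[0,0,0],[0,0,0],[0,0,0],[0,0,0]], "claw": [0,0,0,0,0,0,0,0,0,0]}}

```text
time_s: 59.95
tcp_pos: [0.3998, 0.1684, 0.0692]
eef_rot: [179.9, 0.0, -174.9]
contact_force: [-10.8, -11.7, 42.1]
gripper_width: 0.0398
gripper_force: 30.0
```

>>> {"method": "jog_arm", "body": {"travel": [[0,0,-0.007],[0,0,-0.007],[0,0,-0.007],[0,0,-0.007],[0,0,-0.007],[0,0,-0.007],[0,0,-0.007],[0,0,-0.06],[0,0,-0.16],[0,0,-0.26]], "dr": [[0,0,0],[0,0,0],[0,0,0],[0,0,0],[0,0,0],[0,0,0],[0,0,0],[0,0,0],[0,0,0],[0,0,0]], "claw": [0,0,0.72,0.72,0.72,0.72,0.72,0.72,0.72,0.72]}}

```text
time_s: 61.2
tcp_pos: [0.3996, 0.169, 0.1979]
eef_rot: [179.9, -0.0, -175.0]
contact_force: [1.3, 1.8, -0.2]
gripper_width: 0.0634
gripper_force: 0.0
```

Run:
```python
from h import *
print(r.get_state()['tcp_pos'],r.get_state()['gripper_width'])
plan([(.43,.03,.28,-180,.72,4),(.46,-.2,.28,-188,.72,5),(.46,-.47,.25,-191.5,.72,6),(.46,-.5,.24,-191.5,.72,2)])
```

```text
[0.39959644 0.16901209 0.19791105] 0.06336061468945073
{"travel": [[-0.009,-0.07,-0.041],[-0.018,-0.141,-0.082],[-0.027,-0.211,-0.124],[-0.036,-0.282,-0.165],[-0.04,-0.375,-0.165],[-0.044,-0.467,-0.165],[-0.048,-0.56,-0.165],[-0.051,-0.653,-0.166],[-0.055,-0.745,-0.166],[-0.047,-0.835,-0.156]] "dr": [[0.0,-0.0,0.004],[0.0,-0.0,0.007],[0.0,-0.0,0.011],[0.0,-0.0,0.014],[0.0,-0.0,0.018],[0.0,-0.0,0.023],[0.0,-0.0,0.027],[0.0,-0.0,0.032],[0.0,-0.0,0.036],[0.0,-0.0,0.038]] "claw": [0.72, 0.72, 0.72, 0.72, 0.72, 0.72, 0.72, 0.72, 0.72, 0.72]
{"travel": [[-0.013,-0.089,0.01],[-0.027,-0.178,0.02],[-0.04,-0.267,0.03],[-0.054,-0.356,0.04],[-0.067,-0.445,0.05],[-0.072,-0.475,0.06],[-0.076,-0.504,0.07],[-0.076,-0.504,0.07],[-0.076,-0.504,0.07],[-0.076,-0.504,0.07]] "dr": [[-0.0,-0.0,0.002],[-0.0,-0.0,0.003],[-0.0,-0.0,0.005],[-0.0,-0.0,0.006],[-0.0,-0.0,0.008],[-0.0,-0.0,0.008],[-0.0,-0.0,0.008],[-0.0,-0.0,0.008],[-0.0,-0.0,0.008],[-0.0,-0.0,0.008]] "claw": [0.72, 0.72, 0.72, 0.72, 0.72, 0.72, 0.72, 0.72, 0.72, 0.72]
```

>>> {"method": "jog_arm", "body": {"travel": [[-0.009,-0.07,-0.041],[-0.018,-0.141,-0.082],[-0.027,-0.211,-0.124],[-0.036,-0.282,-0.165],[-0.04,-0.375,-0.165],[-0.044,-0.467,-0.165],[-0.048,-0.56,-0.165],[-0.051,-0.653,-0.166],[-0.055,-0.745,-0.166],[-0.047,-0.835,-0.156]], "dr": [[0,0,0.004],[0,0,0.007],[0,0,0.011],[0,0,0.014],[0,0,0.018],[0,0,0.023],[0,0,0.027],[0,0,0.032],[0,0,0.036],[0,0,0.038]], "claw": [0.72,0.72,0.72,0.72,0.72,0.72,0.72,0.72,0.72,0.72]}}

```text
time_s: 62.45
tcp_pos: [0.4603, -0.2464, 0.2735]
eef_rot: [179.9, -0.0, 171.3]
contact_force: [0.8, 0.1, -0.2]
gripper_width: 0.063
gripper_force: 0.0
```

>>> {"method": "jog_arm", "body": {"travel": [[-0.013,-0.089,0.01],[-0.027,-0.178,0.02],[-0.04,-0.267,0.03],[-0.054,-0.356,0.04],[-0.067,-0.445,0.05],[-0.072,-0.475,0.06],[-0.076,-0.504,0.07],[-0.076,-0.504,0.07],[-0.076,-0.504,0.07],[-0.076,-0.504,0.07]], "dr": [[0,0,0.002],[0,0,0.003],[0,0,0.005],[0,0,0.006],[0,0,0.008],[0,0,0.008],[0,0,0.008],[0,0,0.008],[0,0,0.008],[0,0,0.008]], "claw": [0.72,0.72,0.72,0.72,0.72,0.72,0.72,0.72,0.72,0.72]}}

```text
time_s: 63.7
tcp_pos: [0.4601, -0.4988, 0.2385]
eef_rot: [179.9, -0.0, 168.5]
contact_force: [0.1, -0.4, -0.8]
gripper_width: 0.0632
gripper_force: 0.0
```

Run:
```python
from h import *
d=cap('wrist','w7'); print(d['s']['tcp_pos'],d['s']['eef_rot'])
print([(x['at'],round(x['conf'],2),atz(d,x['at'],.034)) for x in r.tip_of('cover_grip','wrist')])
p,uv=cloud(d); c0=np.array([.46,-.5])
b=(p[:,2]>.03)&(p[:,2]<.05)&(np.linalg.norm(p[:,:2]-c0,axis=1)<.1); print('bar',b.sum(),p[b].mean(0),cv2.minAreaRect(p[b][:,:2].astype(np.float32)))
pl=(p[:,2]<.013)&(np.linalg.norm(p[:,:2]-c0,axis=1)<.2)&(d['pixels'][uv[:,1],uv[:,0]].min(1)>140); print(pl.sum(),cv2.minAreaRect(p[pl][:,:2].astype(np.float32)))
e=cap('side'); p,uv=cloud(e)
b=(p[:,2]>.03)&(p[:,2]<.05)&(np.linalg.norm(p[:,:2]-c0,axis=1)<.06); print('bar side',b.sum(),cv2.minAreaRect(p[b][:,:2].astype(np.float32)) if b.sum()>3 else '')
m=(np.linalg.norm(p-hd(0),axis=1)<.03); print('handle',[(x['at'],round(x['conf'],2)) for x in r.tip_of('door_handle','side')],proj(e,[hd(0),hd(.05)]))
```

```text
[ 0.46006689 -0.49884253  0.23849517] [ 1.79873067e+02 -1.69111413e-03  1.68537410e+02]
[([254.6, 170.6], 0.75, array([[ 0.45984707, -0.49925196,  0.034     ]]))]
bar 618 [ 0.45892822 -0.49979961  0.0418388 ] ((0.4597479999065399, -0.5001139640808105), (0.012537537142634392, 0.06963798403739929), 78.7196273803711)
20296 ((0.46137306094169617, -0.49981439113616943), (0.17572340369224548, 0.24177797138690948), 78.56494140625)
bar side 124 ((0.4606626629829407, -0.4997236430644989), (0.020035874098539352, 0.06849648058414459), 77.37100219726562)
handle [([329.0, 196.7], 0.93)] [[328.20491982 198.75078184]
 [328.19383856 197.75479267]]
```

View pics/w7.png

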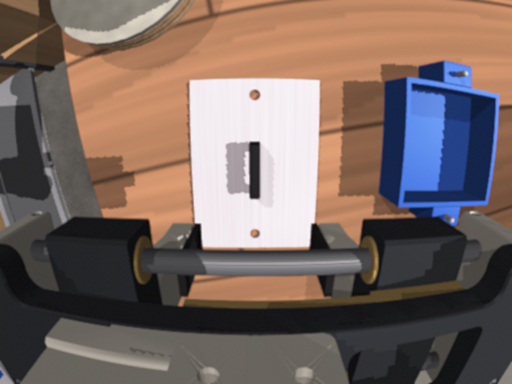

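Run:
```python
from h import *
X,Y=.4602,-.5003
plan([(X,Y,.07,168.5,.6,4),(X,Y,.0185,168.5,.6,4),(X,Y,.0185,168.5,.6,2),(X,Y,.0185,168.5,0,8),(X,Y,.04,168.5,0,2)])
```

```text
{"travel": [[-0.0,-0.001,0.084],[-0.001,-0.001,0.168],[-0.001,-0.002,0.252],[-0.001,-0.003,0.336],[-0.001,-0.003,0.362],[-0.001,-0.003,0.388],[-0.001,-0.003,0.414],[-0.001,-0.003,0.439],[-0.001,-0.003,0.439],[-0.001,-0.003,0.439]] "dr": [[0.0,-0.0,0.0],[0.0,-0.0,0.0],[0.0,-0.0,0.0],[0.0,-0.0,0.0],[0.0,-0.0,0.0],[0.0,-0.0,0.0],[0.0,-0.0,0.0],[0.0,-0.0,0.0],[0.0,-0.0,0.0],[0.0,-0.0,0.0]] "claw": [0.6, 0.6, 0.6, 0.6, 0.6, 0.6, 0.6, 0.6, 0.6, 0.6]
{"travel": [[0.0,0.0,0.0],[0.0,0.0,0.0],[0.0,0.0,0.0],[0.0,0.0,0.0],[0.0,0.0,0.0],[0.0,0.0,0.0],[0.0,0.0,0.0],[0.0,0.0,0.0],[0.0,0.0,-0.022],[0.0,0.0,-0.043]] "dr": [[0.0,0.0,0.0],[0.0,0.0,0.0],[0.0,0.0,0.0],[0.0,0.0,0.0],[0.0,0.0,0.0],[0.0,0.0,0.0],[0.0,0.0,0.0],[0.0,0.0,0.0],[0.0,0.0,0.0],[0.0,0.0,0.0]] "claw": [0, 0, 0, 0, 0, 0, 0, 0, 0, 0]
```

>>> {"method": "jog_arm", "body": {"travel": [[0,-0.001,0.084],[-0.001,-0.001,0.168],[-0.001,-0.002,0.252],[-0.001,-0.003,0.336],[-0.001,-0.003,0.362],[-0.001,-0.003,0.388],[-0.001,-0.003,0.414],[-0.001,-0.003,0.439],[-0.001,-0.003,0.439],[-0.001,-0.003,0.439]], "dr": [[0,0,0],[0,0,0],[0,0,0],[0,0,0],[0,0,0],[0,0,0],[0,0,0],[0,0,0],[0,0,0],[0,0,0]], "claw": [0.6,0.6,0.6,0.6,0.6,0.6,0.6,0.6,0.6,0.6], "newtons": 45}}

```text
time_s: 65.15
tcp_pos: [0.4601, -0.5008, 0.0188]
eef_rot: [179.9, -0.0, 168.5]
contact_force: [-0.2, -0.7, 0.3]
gripper_width: 0.0528
gripper_force: 0.0
```

>>> {"method": "jog_arm", "body": {"travel": [[0,0,0],[0,0,0],[0,0,0],[0,0,0],[0,0,0],[0,0,0],[0,0,0],[0,0,0],[0,0,0],[0,0,0]], "dr": [[0,0,0],[0,0,0],[0,0,0],[0,0,0],[0,0,0],[0,0,0],[0,0,0],[0,0,0],[0,0,0],[0,0,0]], "claw": [0,0,0,0,0,0,0,0,0,0]}}

```text
time_s: 66.4
tcp_pos: [0.4598, -0.5005, 0.0183]
eef_rot: [179.9, -0.1, 168.5]
contact_force: [-0.7, 0.3, 0.5]
gripper_width: 0.0137
gripper_force: 45.0
```

Run:
```python
from h import *
s=r.get_state(); print(s['tcp_pos'],s['eef_rot'],s['gripper_width'])
p=s['tcp_pos']; y=s['eef_rot'][2]
X,Y=.4701+p[0]-.4603,-.2344+p[1]+.5003
plan([(p[0],p[1],.17,y,0,4),(X,Y,.17,y,0,7),(X,Y,.17,y,0,9)])
```

```text
[ 0.45981834 -0.50048028  0.01832773] [ 1.79856484e+02 -5.20671712e-02  1.68483771e+02] 0.01371410536822566
{"travel": [[0.0,0.0,-0.076],[0.0,0.0,-0.152],[0.0,0.001,-0.228],[0.0,0.001,-0.303],[0.013,0.076,-0.303],[0.025,0.151,-0.303],[0.038,0.226,-0.303],[0.05,0.301,-0.303],[0.062,0.376,-0.302],[0.075,0.451,-0.302]] "dr": [[0.0,-0.0,-0.0],[0.0,-0.0,-0.0],[0.0,-0.0,-0.0],[0.0,-0.0,-0.0],[0.0,-0.0,-0.0],[0.0,-0.0,-0.0],[0.0,-0.0,-0.0],[0.0,-0.0,-0.0],[0.0,-0.0,-0.0],[0.0,-0.0,-0.0]] "claw": [0, 0, 0, 0, 0, 0, 0, 0, 0, 0]
{"travel": [[0.012,0.075,0.0],[0.012,0.075,0.0],[0.012,0.075,0.0],[0.012,0.075,0.0],[0.012,0.075,0.0],[0.012,0.075,0.0],[0.012,0.075,0.0],[0.012,0.075,0.0],[0.012,0.075,0.0],[0.012,0.075,0.0]] "dr": [[0.0,0.0,0.0],[0.0,0.0,0.0],[0.0,0.0,0.0],[0.0,0.0,0.0],[0.0,0.0,0.0],[0.0,0.0,0.0],[0.0,0.0,0.0],[0.0,0.0,0.0],[0.0,0.0,0.0],[0.0,0.0,0.0]] "claw": [0, 0, 0, 0, 0, 0, 0, 0, 0, 0]
```

>>> {"method": "jog_arm", "body": {"travel": [[0,0,-0.076],[0,0,-0.152],[0,0,-0.228],[0,0,-0.303],[0.013,0.076,-0.303],[0.025,0.151,-0.303],[0.038,0.226,-0.303],[0.05,0.301,-0.303],[0.062,0.376,-0.303],[0.075,0.451,-0.303]], "dr": [[0,0,0],[0,0,0],[0,0,0],[0,0,0],[0,0,0],[0,0,0],[0,0,0],[0,0,0],[0,0,0],[0,0,0]], "claw": [0,0,0,0,0,0,0,0,0,0]}}

```text
time_s: 67.65
tcp_pos: [0.4678, -0.2712, 0.1699]
eef_rot: [179.8, -0.1, 168.5]
contact_force: [1.0, -0.4, -1.4]
gripper_width: 0.0136
gripper_force: 45.0
```

>>> {"method": "jog_arm", "body": {"travel": [[0.004,0.025,0],[0.008,0.05,0],[0.012,0.075,0],[0.012,0.075,0],[0.012,0.075,0],[0.012,0.075,0],[0.012,0.075,0],[0.012,0.075,0],[0.012,0.075,0],[0.012,0.075,0]], "dr": [[0,0,0],[0,0,0],[0,0,0],[0,0,0],[0,0,0],[0,0,0],[0,0,0],[0,0,0],[0,0,0],[0,0,0]], "claw": [0,0,0,0,0,0,0,0,0,0]}}

```text
time_s: 68.9
tcp_pos: [0.4698, -0.2345, 0.1705]
eef_rot: [179.9, -0.1, 168.5]
contact_force: [0.0, 0.7, -2.9]
gripper_width: 0.0139
gripper_force: 45.0
```

Run:
```python
from h import *
d=cap('side'); s=d['s']; print(s['tcp_pos'],s['eef_rot'],s['gripper_width'])
p,uv=cloud(d); c=d['pixels'][uv[:,1],uv[:,0]]
w=cap('wrist'); 
cv2.imwrite('pics/e.png',np.hstack([cv2.resize(w['pixels'][:,:,::-1],(400,300)),cv2.resize(d['pixels'][30:150,190:350,::-1],(400,300))]))
q=(abs(p[:,2]-.158)<.02)&(np.linalg.norm(p[:,:2]-[.47,-.234],axis=1)<.16)&(c.min(1)>120); print(q.sum(),cv2.minAreaRect(p[q][:,:2].astype(np.float32)),np.polyfit(np.arange(2),[0,1],1)[0])
A=np.c_[p[q][:,:2]-[.47,-.234],np.ones(q.sum())]; print('plane',np.linalg.lstsq(A,p[q][:,2],rcond=None)[0])
X,Y=.4701-.0005,-.2344-.0002
plan([(X,Y,.112,168.5,0,6),(X,Y,.095,168.5,0,4)])
```

```text
[ 0.46975027 -0.23453197  0.17048881] [ 1.79856213e+02 -5.32379265e-02  1.68480758e+02] 0.013871429161718352
3019 ((0.4706399738788605, -0.23408007621765137), (0.1728055328130722, 0.23558327555656433), 78.12811279296875) 0.9999999999999998
plane [-0.00040725 -0.00177331  0.15863392]
{"travel": [[0.0,-0.0,0.019],[0.0,-0.0,0.039],[0.0,-0.0,0.058],[0.0,-0.0,0.078],[0.0,-0.0,0.097],[0.0,-0.0,0.117],[0.0,-0.001,0.125],[0.0,-0.001,0.134],[0.0,-0.001,0.142],[0.0,-0.001,0.151]] "dr": [[0.0,-0.0,-0.0],[0.0,-0.0,-0.0],[0.0,-0.0,-0.0],[0.0,-0.0,-0.0],[0.0,-0.0,-0.0],[0.0,-0.0,-0.0],[0.0,-0.0,-0.0],[0.0,-0.0,-0.0],[0.0,-0.0,-0.0],[0.0,-0.0,-0.0]] "claw": [0, 0, 0, 0, 0, 0, 0, 0, 0, 0]
```

View pics/e.png

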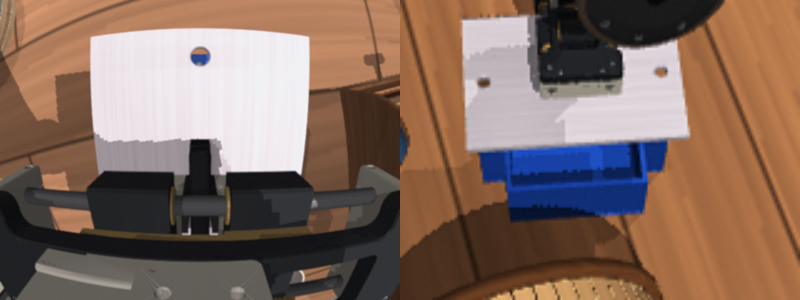

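Cover held level, matching its original centre (0.4706,-0.2341 against 0.4701,-0.2350); lower it.

>>> {"method": "jog_arm", "body": {"travel": [[0,0,0.019],[0,0,0.039],[0,0,0.058],[0,0,0.078],[0,0,0.097],[0,0,0.117],[0,0,0.125],[0,0,0.134],[0,0,0.142],[0,0,0.151]], "dr": [[0,0,0],[0,0,0],[0,0,0],[0,0,0],[0,0,0],[0,0,0],[0,0,0],[0,0,0],[0,0,0],[0,0,0]], "claw": [0,0,0,0,0,0,0,0,0,0]}}

```text
time_s: 70.25
tcp_pos: [0.4699, -0.2343, 0.0949]
eef_rot: [179.9, -0.0, 168.5]
contact_force: [0.8, -0.9, -2.0]
gripper_width: 0.0137
gripper_force: 45.0
```

>>> {"method": "jog_arm", "body": {"travel": [[0,0,0.004],[0,0,0.008],[0,0,0.012],[0,0,0.016],[0,0,0.016],[0,0,0.016],[0,0,0.016],[0,0,0.016],[0,0,0.016],[0,0,0.016]], "dr": [[0,0,0],[0,0,0],[0,0,0],[0,0,0],[0,0,0],[0,0,0],[0,0,0],[0,0,0],[0,0,0],[0,0,0]], "claw": [0,0,0,0,0,0.6,0.6,0.6,0.6,0.6]}}

```text
time_s: 71.5
tcp_pos: [0.4698, -0.2343, 0.087]
eef_rot: [179.9, -0.0, 168.5]
contact_force: [0.0, -0.0, -0.1]
gripper_width: 0.0515
gripper_force: 0.0
```

>>> {"method": "jog_arm", "body": {"travel": [[0,0,0],[0,0,0],[0,0,0],[0,0,-0.03],[0,0,-0.1],[0,0,-0.2],[0,0,-0.3],[-0.1,0,-0.38],[-0.1,0,-0.38],[-0.1,0,-0.38]], "dr": [[0,0,0],[0,0,0],[0,0,0],[0,0,0],[0,0,0],[0,0,0],[0,0,0],[0,0,0],[0,0,0],[0,0,0]], "claw": [0.6,0.6,0.6,0.6,0.6,0.6,0.6,0.6,0.6,0.6]}}

```text
time_s: 72.75
tcp_pos: [0.5184, -0.2446, 0.2771]
eef_rot: [179.8, -0.1, 168.5]
contact_force: [0.1, -0.6, -0.6]
gripper_width: 0.0527
gripper_force: 0.0
```

Run:
```python
from h import *
w=cap('wrist'); d=cap('side'); print(w['s']['tcp_pos'],w['s']['contact_force'])
for D in (w,d):
    p,uv=cloud(D); c=D['pixels'][uv[:,1],uv[:,0]]
    q=(abs(p[:,2]-.074)<.01)&(np.linalg.norm(p[:,:2]-[.47,-.234],axis=1)<.16)&(c.min(1)>120); print(q.sum(),cv2.minAreaRect(p[q][:,:2].astype(np.float32)))
    A=np.c_[p[q][:,:2]-[.47,-.234],np.ones(q.sum())]; print('plane',np.linalg.lstsq(A,p[q][:,2],rcond=None)[0])
for n in ('bowl','vase'): 
    g=r.regions_of(n,'side'); q,_=cloud(d,g[0]['pixels']); print(n,np.median(q,0))
print([(x['at'],round(x['conf'],2)) for x in r.tip_of('door_handle','side')],proj(d,[hd(0),hd(.05)]))
cv2.imwrite('pics/f.png',np.hstack([cv2.resize(w['pixels'][:,:,::-1],(400,300)),cv2.resize(d['pixels'][30:380,140:360,::-1],(400,500))[:300]]) if 0 else cv2.resize(d['pixels'][30:384,100:400,::-1],(640,600)))
```

```text
[ 0.51844877 -0.24461526  0.27712064] [ 0.09842708 -0.61660512 -0.61363273]
24248 ((0.4699701964855194, -0.23404206335544586), (0.1711568534374237, 0.23545357584953308), 78.63359069824219)
plane [-0.00043274  0.00115035  0.07418305]
3714 ((0.4707157015800476, -0.2344518005847931), (0.17398281395435333, 0.23567840456962585), 78.27701568603516)
plane [0.00094888 0.00042076 0.07434123]
bowl [ 0.76211345 -0.1499622   0.02247269]
vase [ 0.69954692 -0.27161384  0.06802885]
[([330.3, 197.3], 0.92)] [[328.20491982 198.75078184]
 [328.19383856 197.75479267]]
```

View pics/f.png

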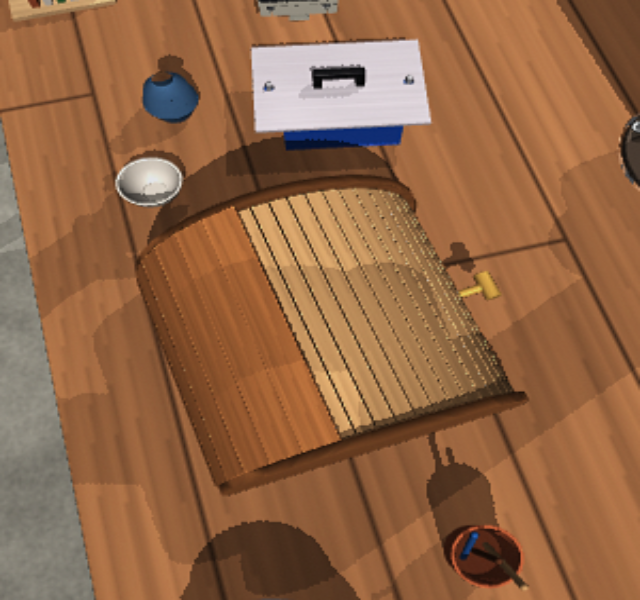

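Run:
```python
from h import *
plan([(.43,-.05,.3,-182,.6,6),(.40,.1,.25,-175,.6,4),(.395,.1695,.22,-175,.6,4)])
```

```text
{"travel": [[0.042,0.058,-0.008],[0.083,0.115,-0.015],[0.125,0.173,-0.023],[0.167,0.231,-0.03],[0.209,0.289,-0.038],[0.25,0.346,-0.046],[0.28,0.417,-0.02],[0.31,0.487,0.005],[0.339,0.558,0.03],[0.369,0.628,0.055]] "dr": [[0.0,-0.0,-0.004],[0.0,-0.0,-0.009],[0.0,-0.0,-0.013],[0.0,-0.0,-0.018],[0.0,-0.0,-0.022],[0.0,-0.0,-0.026],[0.0,-0.0,-0.031],[0.0,-0.0,-0.036],[0.0,-0.0,-0.041],[0.0,-0.0,-0.046]] "claw": [0.6, 0.6, 0.6, 0.6, 0.6, 0.6, 0.6, 0.6, 0.6, 0.6]
{"travel": [[-0.001,0.035,0.015],[-0.001,0.07,0.03],[-0.002,0.105,0.045],[-0.002,0.139,0.06],[-0.002,0.139,0.06],[-0.002,0.139,0.06],[-0.002,0.139,0.06],[-0.002,0.139,0.06],[-0.002,0.139,0.06],[-0.002,0.139,0.06]] "dr": [[0.0,0.0,0.0],[0.0,0.0,0.0],[0.0,0.0,0.0],[0.0,0.0,0.0],[0.0,0.0,0.0],[0.0,0.0,0.0],[0.0,0.0,0.0],[0.0,0.0,0.0],[0.0,0.0,0.0],[0.0,0.0,0.0]] "claw": [0.6, 0.6, 0.6, 0.6, 0.6, 0.6, 0.6, 0.6, 0.6, 0.6]
```

>>> {"method": "jog_arm", "body": {"travel": [[0.042,0.058,-0.008],[0.083,0.115,-0.015],[0.125,0.173,-0.023],[0.167,0.231,-0.03],[0.209,0.289,-0.038],[0.25,0.346,-0.046],[0.28,0.417,-0.02],[0.31,0.487,0.005],[0.339,0.558,0.03],[0.369,0.628,0.055]], "dr": [[0,0,-0.004],[0,0,-0.009],[0,0,-0.013],[0,0,-0.018],[0,0,-0.022],[0,0,-0.026],[0,0,-0.031],[0,0,-0.036],[0,0,-0.041],[0,0,-0.046]], "claw": [0.6,0.6,0.6,0.6,0.6,0.6,0.6,0.6,0.6,0.6]}}

```text
time_s: 74.25
tcp_pos: [0.4, 0.1007, 0.25]
eef_rot: [179.8, 0.0, -174.9]
contact_force: [1.2, 1.0, 0.2]
gripper_width: 0.0528
gripper_force: 0.0
```

>>> {"method": "jog_arm", "body": {"travel": [[-0.001,0.035,0.015],[-0.001,0.07,0.03],[-0.002,0.105,0.045],[-0.002,0.139,0.06],[-0.002,0.139,0.06],[-0.002,0.139,0.06],[-0.002,0.139,0.06],[-0.002,0.139,0.06],[-0.002,0.139,0.06],[-0.002,0.139,0.06]], "dr": [[0,0,0],[0,0,0],[0,0,0],[0,0,0],[0,0,0],[0,0,0],[0,0,0],[0,0,0],[0,0,0],[0,0,0]], "claw": [0.6,0.6,0.6,0.6,0.6,0.6,0.6,0.6,0.6,0.6]}}

```text
time_s: 75.5
tcp_pos: [0.3956, 0.1691, 0.2206]
eef_rot: [179.8, -0.0, -175.0]
contact_force: [-0.4, 0.7, -0.5]
gripper_width: 0.053
gripper_force: 0.0
```

Run:
```python
from h import *
d=cap('wrist','w9'); print(d['s']['tcp_pos']); print([(x['at'],round(x['conf'],2)) for x in r.tip_of('door_handle','wrist')]); print(proj(d,[hd(0),hd(.05),hd(.1)]))
p,uv=cloud(d); h=hd(.02); m=(np.linalg.norm(p-h,axis=1)<.03)&(p[:,2]>.07)&(p[:,0]<.41); 
y=proj(d,hd(0))[0]; m&=(abs(uv[:,0]-y[0])<15); print(m.sum(),p[m].max(0),np.percentile(p[m][:,2],90),'expect top',hd(0)[2]+.01, hd(.05)[2]+.01)
```

```text
[0.39559885 0.16908589 0.22063144]
[]
[[254.84860765 187.03469792]
 [254.86421688 191.68559115]
 [254.88036318 197.12511947]]
613 [0.4098232  0.1844132  0.09889949] 0.09736956769538714 expect top 0.0964593080420398 0.10674997681414714
```

View pics/w9.png

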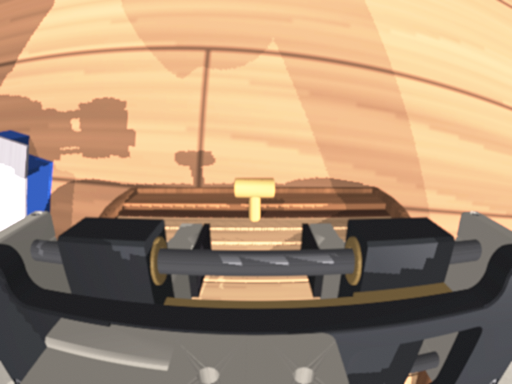

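The handle bar is at row 187 (predicted 187.0 for shut) and its top at 0.097, so the door is fully shut. Handing in.

```bash
python3 -c "
from plant import r
print(r.close_job())"
```

```text
the job is handed in; nothing more can be done
None
```

The job is handed in at about 76 s: the three jars present (jar1, jar2, jar3) stand upright in the store, the door measures fully shut, the cover is seated flat over the box pins, and the other pots look undisturbed; no pass/fail verdict was returned.

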